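Load the spice grinder and hold its lid at pulse

ROBOT

A 7-joint arm with a two-finger parallel gripper is mounted at the origin on the work surface. World frame = base frame: x ahead of the robot, y to its left, z up, the work surface at z = 0. Lengths are in m, angles in rad, forces in N, time in s.
With the tool pointing down it reaches from about 0.4 to 0.875 m from the base axis. Payload 19.3 kg.
Tool frame: the origin (TCP) lies on the centre line of the jaws, within the pads' length; the fingertips stand 25 mm ahead of it and the grasp point (between the pads) lies 6 mm ahead of it (tips_ahead is the distance from the TCP to the fingertips, in m); z points along the fingers, y is the direction in which the jaws open and shut (so a half turn about z gives the same grasp; the last joint's range is limited). The gripper opens to 85 mm and grips with 20 to 120 N. Pads are 22 mm wide; open, the fingers measure 114 mm over their backs; the gripper's body (76 mm by 85 mm) begins 54 mm behind the grasp point. The pads swing forward as they close: fully open they stand 13 mm farther back than shut.
Start: joints at [1.134, 0.521, -0.036, 1.599, 0.021, 1.021, -0.113], TCP at [0.224, -0.583, 0.221] pointing down, gripper open.
Joint ranges: [-2.91, 2.91], [-0.3, 2.13], [-1.5, 1.42], [0.17, 2.43], [-1.26, 4.41], [0.16, 1.93], [-2.52, 2.52]. Speed limits (rad/s): [1.89, 1.89, 2.39, 2.39, 3.01, 3.01, 3.01].

INTERFACE

Orientations are given as [roll, pitch, yaw] about the fixed x, y, z axes, in that order (R = Rz(yaw) Ry(pitch) Rx(roll)).
In Python, from workcell import observe, grab_frame, job_done, outline_of, tips_ahead gives the robot as it stands. The module is installed in compiled form; this text tells all that it offers.
- The arm moves only by the tool move_arm, never from a script. Its argument "motion" is a list of rows, each a list of 2 entries, a list of its own where there are three numbers: the shift along the world's x, y, z in mm, then the turn, a rotation vector about the world's x, y, z in rad. A call has 1 to 12 rows; each row is the pose to reach, as a shift and turn from the pose commanded when the call began; what a row does not reach only later rows make up. A row lasts 1/8 s, in which the tool goes at most 62.5 mm and 10.7 degrees, less where a joint would pass 70% of its speed; a pose out of reach is approached as far as the arm can. A call with a gripper value outside its range is refused whole. "jaw" is the finger opening in mm, from 0 to 85.4, set as the call begins (left out, the last holds). The fingers move at their own pace and stop on an object; "grip_force" is the grip in N (left out, the last holds). Time passes only in rows, so rows that repeat a pose let the fingers close. It gives the time, the measured TCP pose, the force and the opening at its end, in the units of the state.
- observe(): the state, without advancing time (a new reading comes with each control period).
- grab_frame(name): name is "side" or "top" or "wrist"; returns a dict with "frame" (480x640x3 uint8, red, green, blue), "fx", "fy", "cx", "cy" (pixels), "T" (4x4, takes a point from camera to world coordinates); the wrist camera has in their place "mount" (4x4, takes a point from camera to tool coordinates, whose origin is the TCP and whose axes are the flange's). Camera axes: x right, y down, z forward; pixel columns grow to the right and rows downward; lengths in m; the calibration is good to about 2 mm. The wrist camera is an equidistant fisheye: a pixel r from the principal point sees the ray r / f radians off the axis. A picture is of the moment at which its call begins: read the wrist's pose just before it. There is no depth.
- job_done(): hands the job in, once; it reports no verdict.
Trained networks look in the newest picture that a camera, given by its name, has taken for a name from the list of things; names that differ only in an ending like _2 or _b are one class to them, and where a whole thing is asked for, a point or a joint stands for the part that bears it (a point fixed in the world has none). Each returns a list of dicts, best first, with "score" (0 to 1); they miss things now and then, are a little off and sometimes report something else, mostly with a low value. They report only what shows in the picture. A call takes as long as a camera call. They do not tell look-alikes from the thing itself.
- outline_of(label, camera): "pixels" (480x640 bool, what is visible of it) and "pixel" ([column, row] in pixels, amid what is visible of it).
The state is a dict: "clock": time; "qpos": joint angles; "qd": joint speeds; "joint_efforts": joint torques, N m; "position": TCP position; "tool_rot": TCP orientation; "force": force on the tool from outside, world axes, zero at the start; "moment": the same for the moment, N m; "grip_width": finger opening in m.
Only numpy, scipy, OpenCV 4.12 (cv2) and the standard library are available. Lean on these libraries where they do the work, as an engineer would, in place of code of your own. Each camera call takes 0.05 s, during which the arm holds its last target.

TASK

Lower the holed crusher plate over the two pins in the grinder's bowl until it rests flush, and let go of it. Then drop the bayonet lid into the collar with its lugs through the two entry slots (white marks), twist it clockwise to the green pulse marks, about halfway to the lock, without ever reaching the lock click, and finish still gripping the lid and holding it there against its return spring. Leave the tins, the mortar and the jar as they stand.

Things in the scene. Friction and masses are not known exactly. Their poses are not given: they have to be found in the camera images.
- base: Electric spice grinder base, fixed: white round housing 124 mm across with a black collar, 88 mm tall overall, open bowl on top. Origin: centre of its underside, z up. Its x axis is the line through the two pins and the two entry slots; alike after a half turn. It stands left or right of the middle, turned up to 35 degrees.
- bowl_floor (a point): Centre of the bowl's flat floor, 50 mm above the base's underside; axes as the base. Two brass pins stand on it at x = +24 and -24 mm, y = 0: 7 mm thick, 13 mm tall, the upper 4 mm tapered. The bowl is 104 mm wide inside, its mouth above 90 mm.
- mouth (a point): Centre of the collar's top, 88 mm up; axes as the base. Mouth 90 mm across under 6 mm thick ledges; entry slots at +x and -x, 21 mm wide, open to 52 mm radius. Rim marks, both sides: white at the slots, green (pulse) 35 degrees clockwise seen from above, red (lock) 72. The lid turns only clockwise: return spring from about 7 degrees, lock pawl from about 50.
- tray: Beech tray on two steel runners, fixed, 160 x 270 mm, origin at the centre of its underside; inner floor 14 mm above the worktop, rim 22 mm above it. The plate and the lid lie on it, in either order.
- plate: Loose steel plate, octagon-like, 66 (x) x 54 (y) x 5 mm, about 140 g. Origin: centre of its underside, z up. Through holes of 10 mm at x = +24 and -24 mm, y = 0. On top an orange finger bar along x, 26 mm long, 12 mm wide, from 5 to 32 mm above the origin. Alike after a half turn. Flush: its origin is at the bowl floor.
- lid: Loose aluminium lid, about 160 g. Origin: centre of its skirt's underside, z up. Skirt 84 mm across, 15 mm tall, hollow; lugs at +x and -x, 12 mm wide, 7 mm tall, reaching 49 mm out. Flange 108 mm across, 15 to 21 mm up. Blue grip bar along x, 60 x 14 mm, 21 to 49 mm up, white stripes in line. Alike after a half turn. Seated: origin 73 mm above the base's, flange on the collar.
- pulse_ring (a joint): Sprung ring in the collar that the lid's lugs push round clockwise: 0 rad sprung back, about the lid's twist from the slots minus 0.12 rad; return torque 0.10 N m at 0 plus 0.2 N m per rad.
- lock_pawl (a joint): Lock pawl in the collar: 0 m at rest, up to about 0.002 m when a lug, twisted past about 50 degrees, shoves it aside to click into the lock.
- tin_a: Bystander: round aluminium spice tin, 63 mm across, 71 mm tall, origin at the centre of its underside.
- tin_b: Bystander: the same kind of tin.
- mortar: Bystander: blue ceramic mortar, 96 mm across, 60 mm tall, origin at the centre of its underside.
- jar: Bystander: green glass jar with a wooden cap, 72 mm across, 100 mm tall, origin at the centre of its underside.
Mind the look-alikes: they are no part of the job. Leave any black look-alike of the lid alone.

How it is judged:
On the way, in this order (a step that is already met when the one before it is completed fails the run):
1. The plate rests flush on the bowl floor over both pins, let go (horizontal distance between plate and base below 0.004 m and z of plate in the frame of base between 0.047 and 0.0525 m and angle between plate's own z axis and vertical below 0.06 rad and contact force between the fingers and plate below 0.1 N), for 0.2 s.
2. The lid is dropped into the collar with its lugs through the entry slots (horizontal distance between lid and base below 0.0045 m and z of lid in the frame of base between 0.07 and 0.077 m and angle between lid's own z axis and vertical below 0.06 rad and angle between the x axis of lid and the x axis of base, either way round below 0.3 rad), for 0.05 s.
At the end, for the whole second after the job is handed in: The plate lies flush on the bowl floor (within 2.5 mm in height, 4 mm sideways) over its pins; the lid is seated in the collar (within 4 mm), twisted 22 to 48 degrees clockwise from the entry slots against the return spring, at rest and still held by the fingers (over 2 N) (horizontal distance between plate and base below 0.004 m and z of plate in the frame of base between 0.047 and 0.0525 m and angle between each of plate, lid's own z axis and vertical below 0.06 rad and horizontal distance between lid and base below 0.0045 m and z of lid in the frame of base between 0.07 and 0.077 m and angle between the x axis of lid and the x axis of base, either way round between 0.38 and 0.84 rad and value of joint pulse_ring above 0.22 rad and velocity of joint pulse_ring between -0.1 and 0.1 rad/s and contact force between the fingers and lid above 2 N); the arm keeps its last pose, push and grip.
It fails at once if The lid is twisted into the lock click (value of joint lock_pawl above 0.0012 m).
It fails at once if A tin, the mortar or the jar is pushed over 30 mm or tipped (distance of any of tin_a, tin_b, mortar, jar from where it was at the start of the episode above 0.03 m or angle between any of tin_a, tin_b, mortar, jar's own z axis and vertical above 0.35 rad).
It also fails if it takes over 58 s, if anything falls off the work surface, if the arm or the gripper's body presses on something with over 40 N, if the wrist force passes 120 N, or if a joint passes its speed limit or range.

## Working session

There is one attempt and no reset: what is moved stays moved. The work goes in short steps, Python scripts to look and compute and a tool call to move; the robot and the scene stay as the last step left them, time stands still between calls to the robot, and variables do not carry over. Pictures are saved under pics/ and viewed, and the job is handed in when it is done.

Besides the shell and the picture viewer there is one more tool, called after "Call:" in YAML: its name, and indented under it one key for each argument. move_arm: Moves the arm, as the interface text tells. Its arguments: {"type":"object","properties":{"motion":{"type":"array"},"jaw":{"type":"number"},"grip_force":{"type":"number"}},"required":["motion"]}

```bash
mkdir -p pics; ls; python3 - <<'E'
from workcell import *
import cv2
s=observe();print(s['clock'],s['position'],s['tool_rot'],s['grip_width'],tips_ahead if not callable(tips_ahead) else tips_ahead())
for n in ['side','top','wrist']:
    f=grab_frame(n);cv2.imwrite(f'pics/{n}0.png',f['frame'][:,:,::-1]);print(n,f['fx'],f['fy'],f['cx'],f['cy'],f.get('T',f.get('mount')))
E
```

```text
pics
0.0 [ 0.22396266 -0.58311337  0.22072244] [-3.14043306e+00  8.29998286e-05  3.66762545e-01] 0.08520708274533194 0.025
side 530.1706284275754 530.1706284275754 320.09379858634725 232.0653895413331 [[-0.85788225 -0.34889292  0.37724233  0.00726514]
 [-0.5135187   0.55590366 -0.65365868  0.87712508]
 [ 0.0183465  -0.75448317 -0.65606292  0.98772629]
 [ 0.          0.          0.          1.        ]]
top 476.4791562109538 476.4791562109538 324.12737498857933 238.979296052663 [[-0.01111405 -0.99582302  0.09062553  0.44669085]
 [-0.99993356  0.01079101 -0.00405383  0.00792396]
 [ 0.00305895 -0.09066456 -0.99587679  1.15537357]
 [ 0.          0.          0.          1.        ]]
wrist 371.64829954431775 371.64829954431775 317.46495750838943 237.15291672911627 [[ 1.40978371e-04 -9.54584730e-01 -2.97939548e-01  7.44961901e-02]
 [ 9.99999945e-01  4.54832573e-05  3.27451460e-04 -6.48523877e-04]
 [-2.99028902e-04 -2.97939578e-01  9.54584684e-01 -1.52297863e-01]
 [ 0.00000000e+00  0.00000000e+00  0.00000000e+00  1.00000000e+00]]
```

View pics/top0.png

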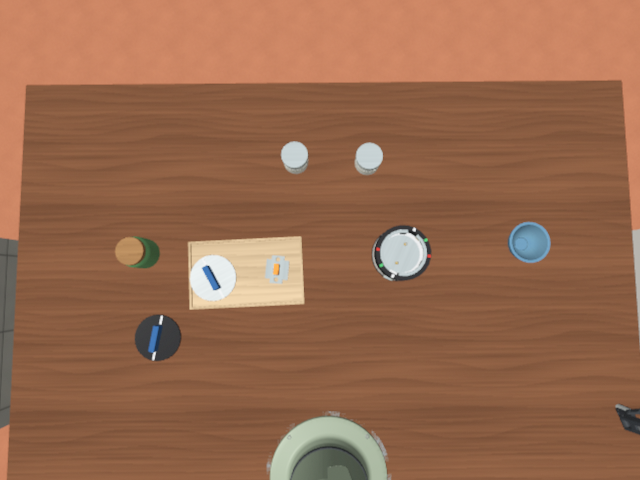

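View pics/side0.png

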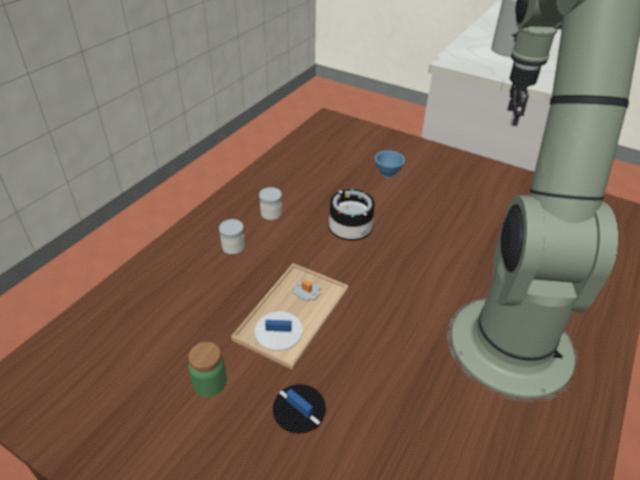

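View pics/wrist0.png

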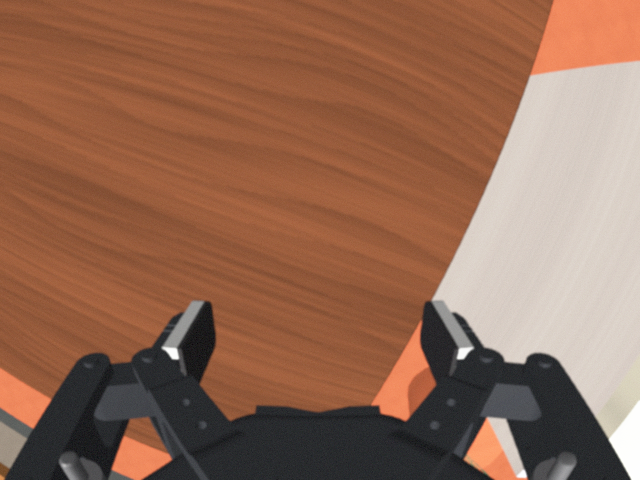

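```bash
cat > h.py <<'E'
import numpy as np, cv2
from scipy.spatial.transform import Rotation as R
from workcell import *
def ray(f,px,state=None):
    u=(px[0]-f['cx'])/f['fx'];v=(px[1]-f['cy'])/f['fy']
    if 'T' in f: T=f['T'];d=np.array([u,v,1.])
    else:
        r=np.hypot(u,v);s=np.sin(r)/r if r>1e-9 else 1
        d=np.array([u*s,v*s,np.cos(r)]);T=np.eye(4)
        T[:3,:3]=R.from_euler('xyz',state['tool_rot']).as_matrix();T[:3,3]=state['position'];T=T@f['mount']
    return T[:3,3],T[:3,:3]@d
def at_z(f,px,z,state=None):
    o,d=ray(f,px,state);return o+d*(z-o[2])/d[2]
def proj(f,P,state=None):
    if 'T' in f: T=f['T']
    else:
        T=np.eye(4);T[:3,:3]=R.from_euler('xyz',state['tool_rot']).as_matrix();T[:3,3]=state['position'];T=T@f['mount']
    P=np.atleast_2d(P);c=(P-T[:3,3])@T[:3,:3]
    if 'T' in f: uv=c[:,:2]/c[:,2:]
    else:
        n=np.hypot(c[:,0],c[:,1]);th=np.arctan2(n,c[:,2]);uv=c[:,:2]*(th/n)[:,None]
    return uv*f['fx']+[f['cx'],f['cy']]
E
python3 - <<'E'
from h import *
f=grab_frame('top');im=f['frame'][:,:,::-1]
cv2.imwrite('pics/c1.png',cv2.resize(im[205:305,345:465],None,fx=6,fy=6,interpolation=cv2.INTER_CUBIC))
cv2.imwrite('pics/c2.png',cv2.resize(im[225:320,180:310],None,fx=6,fy=6,interpolation=cv2.INTER_CUBIC))
for l,z in [('base',.088),('plate',.019),('lid',.03),('tray',.02),('tin_a',.07),('jar',.1),('mortar',.06)]:
    for o in outline_of(l,'top')[:3]:
        m=o['pixels'];r=cv2.minAreaRect(np.argwhere(m)[:,::-1].astype(np.float32))
        print(l,round(o['score'],2),np.round(o['pixel'],1),m.sum(),np.round(at_z(f,r[0],z),4),np.round(r[1],1),round(r[2],1))
E
```

```text
base 0.72 [402.1 252.6] 2645 [ 0.5115 -0.1698  0.088 ] [55. 59.] 90.0
plate 0.62 [274.4 269.5] 510 [0.4803 0.1167 0.019 ] [22.2 27.7] 8.1
lid 0.95 [159.8 333.1] 1724 [0.3237 0.3921 0.03  ] [44.9 47.4] 56.3
lid 0.9 [213.4 278. ] 1643 [0.4615 0.2664 0.03  ] [45.3 44.5] 45.0
tray 0.86 [251.3 267.6] 5579 [0.473  0.1902 0.02  ] [ 68.6 114.4] 87.7
tray 0.34 [531.2 238.1] 1379 [ 0.5386 -0.4872  0.02  ] [39. 42.] 90.0
tin_a 0.67 [369.2 160.3] 743 [ 0.7345 -0.1029  0.07  ] [31. 28.] 90.0
tin_a 0.61 [292.4 156.6] 693 [0.7386 0.0702 0.07  ] [31. 27.] 90.0
jar 0.95 [138.2 251.8] 1116 [0.5197 0.4184 0.1   ] [43. 31.] 8.1
mortar 0.96 [528.7 237.9] 1302 [ 0.5358 -0.4709  0.06  ] [40.5 39.4] 33.7
```

View pics/c1.png

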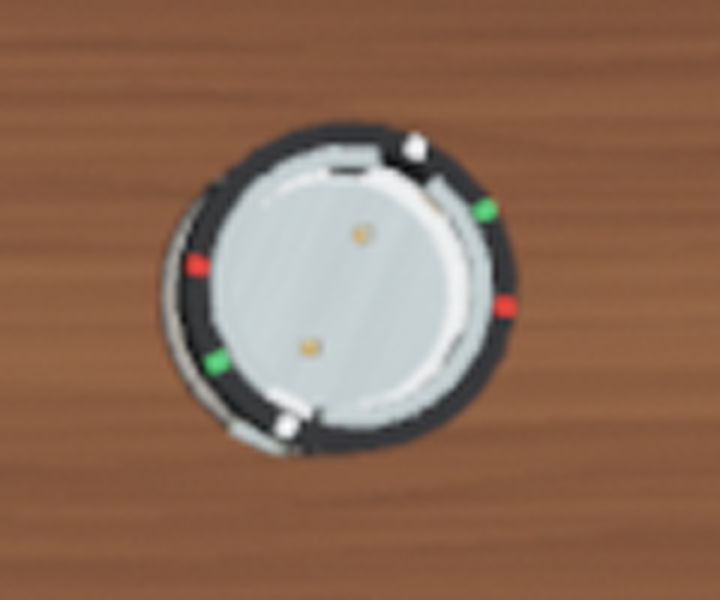

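View pics/c2.png

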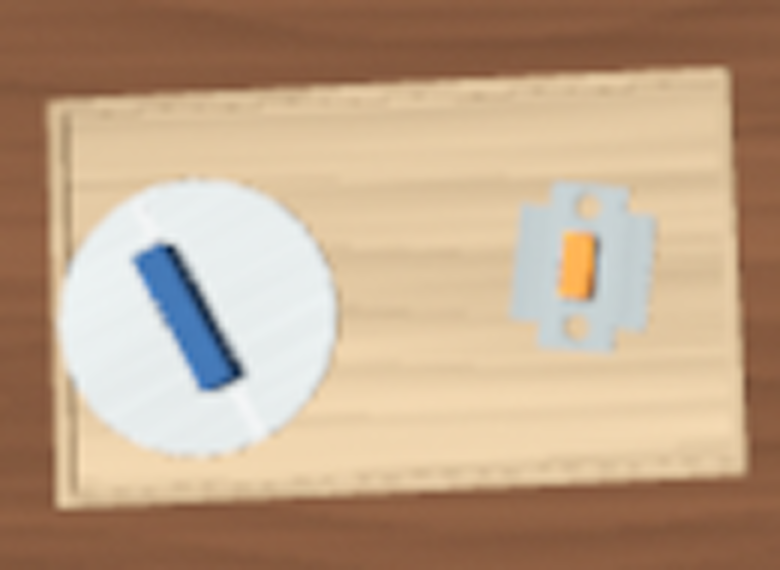

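```bash
python3 - <<'E'
from h import *
f=grab_frame('top')
def c1(p,z): return at_z(f,((p[0]+.5)/6-.5+345,(p[1]+.5)/6-.5+205),z)
def c2(p,z): return at_z(f,((p[0]+.5)/6-.5+180,(p[1]+.5)/6-.5+225),z)
def pair(n,a,b,g,z):
    A,B=g(a,z),g(b,z);d=A-B;print(n,np.round((A+B)/2,4),'len',round(np.hypot(*d[:2]),4),'ang',round(np.degrees(np.arctan2(d[1],d[0])),1))
pair('white',(416,147),(287,427),c1,.088)
pair('green',(486,210),(217,361),c1,.088)
pair('red',(505,307),(198,266),c1,.088)
pair('pins',(361,235),(310,348),c1,.063)
pair('stripes',(147,213),(252,425),c2,.035)
pair('bar',(149,250),(220,383),c2,.063)
pair('holes',(590,207),(576,328),c2,.019)
pair('obar',(580,233),(574,299),c2,.046)
E
```

```text
white [ 0.5118 -0.1736  0.088 ] len 0.1162 ang -26.1
green [ 0.5122 -0.1736  0.088 ] len 0.1163 ang -61.5
red [ 0.5118 -0.1735  0.088 ] len 0.1157 ang -98.3
pins [ 0.5115 -0.1716  0.063 ] len 0.0478 ang -25.6
stripes [0.4604 0.2651 0.035 ] len 0.0929 ang 26.7
bar [0.461  0.2643 0.063 ] len 0.0578 ang 28.5
holes [0.4792 0.1169 0.019 ] len 0.0482 ang -6.7
obar [0.479  0.1166 0.046 ] len 0.0256 ang -5.3
```

Call:
move_arm:
  motion:
    - [[45,43,0],[0,0,-0.04]]
    - [[85,88,0],[0,0,-0.08]]
    - [[125,133,0],[0,0,-0.12]]
    - [[160,183,0],[0,0,-0.16]]
    - [[186,238,0],[0,0,-0.2]]
    - [[206,293,0],[0,0,-0.24]]
    - [[223,348,0],[0,0,-0.28]]
    - [[236,403,0],[0,0,-0.32]]
    - [[244,463,0],[0,0,-0.36]]
    - [[250,523,0],[0,0,-0.4]]
    - [[254,583,0],[0,0,-0.44]]
    - [[255,643,0],[0,0,-0.478]]
  grip_force: 40

```text
clock: 2.1
position: [0.4791, 0.0615, 0.2215]
tool_rot: [-3.141, -0.001, -0.113]
force: [2.0, -0.2, 0.4]
grip_width: 0.0856
```

Call:
move_arm:
  motion:
    - [[0,40,-20],[0,0,0]]
    - [[0,55,-50],[0,0,0]]
    - [[0,55,-50],[0,0,0]]
  jaw: 50

```text
clock: 2.48
position: [0.478, 0.1152, 0.1701]
tool_rot: [3.141, 0.003, -0.109]
force: [-0.1, -0.9, 0.7]
grip_width: 0.0504
```

```bash
python3 - <<'E'
from h import *
s=observe();f=grab_frame('wrist');cv2.imwrite('pics/w1.png',f['frame'][:,:,::-1]);np.save('s1.npy',s,allow_pickle=True);print(s['position'],s['tool_rot'],s['qpos'])
im=f['frame'][:,:,::-1].copy()
yaw=np.radians(-6.3);c=np.array([.479,.1168,.014])
pts=[]
for x,y,z in [(24,0,5),(-24,0,5),(13,6,32),(13,-6,32),(-13,6,32),(-13,-6,32),(33,0,5),(-33,0,5)]:
    pts.append(c+[np.cos(yaw)*x/1e3-np.sin(yaw)*y/1e3,np.sin(yaw)*x/1e3+np.cos(yaw)*y/1e3,z/1e3])
for p in proj(f,pts,s): cv2.circle(im,tuple(np.round(p).astype(int)),2,(0,0,255),-1)
print(proj(f,pts,s).round(1))
cv2.imwrite('pics/w1o.png',im)
E
```

```text
[0.47804767 0.1151793  0.17006031] [ 3.14064460e+00  2.91616612e-03 -1.09220343e-01] [-0.20635371  0.38762977 -0.19145879  1.98644637  0.10172498  0.779544
 -2.13662165]
[[314.9 184.5]
 [315.  240. ]
 [306.8 204.6]
 [322.6 204.6]
 [307.1 237.2]
 [322.5 237.2]
 [314.9 173.7]
 [315.  249.9]]
```

View pics/w1o.png

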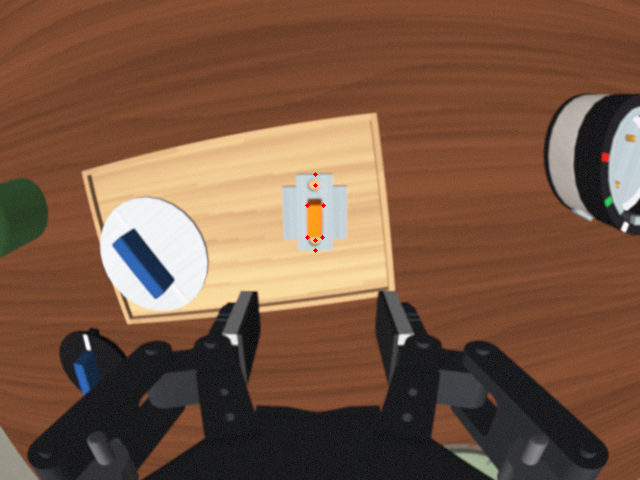

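Call:
move_arm:
  motion:
    - [[0,0,-50],[0,0,0]]
    - [[0,0,-95],[0,0,0]]
    - [[0,0,-118],[0,0,0]]
    - [[0,0,-121],[0,0,0]]
    - [[0,0,-121],[0,0,0]]
  jaw: 35

```text
clock: 3.15
position: [0.48, 0.1141, 0.0516]
tool_rot: [-3.141, -0.002, -0.112]
force: [0.6, -0.5, 0.5]
grip_width: 0.0346
```

```bash
python3 - <<'E'
from h import *
s=observe();f=grab_frame('wrist');cv2.imwrite('pics/w2.png',f['frame'][:,:,::-1]);print(s['position'],s['tool_rot'],s['force'],s['grip_width'])
E
```

```text
[0.48003617 0.11409544 0.0515857 ] [-3.14125857e+00 -1.50128676e-03 -1.12273098e-01] [ 0.57230039 -0.47746541  0.54688233] 0.03463904307637643
```

View pics/w2.png

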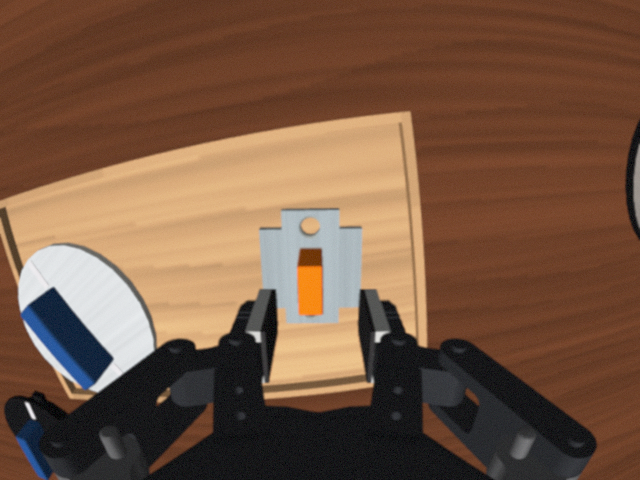

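Call:
move_arm:
  motion:
    - [[-1,2.5,-1],[0,0,0]]
    - [[-1,2.5,-1],[0,0,0]]

```text
clock: 3.45
position: [0.4783, 0.1173, 0.0499]
tool_rot: [-3.141, -0.001, -0.111]
force: [-0.1, -0.3, 0.0]
grip_width: 0.0355
```

Call:
move_arm:
  motion:
    - [[0,0,0],[0,0,0]]
    - [[0,0,0],[0,0,0]]
    - [[0,0,0],[0,0,0]]
    - [[0,0,0],[0,0,0]]
  jaw: 0
  grip_force: 50

```text
clock: 3.95
position: [0.4781, 0.1171, 0.0493]
tool_rot: [3.142, 0.0, -0.111]
force: [1.0, 0.3, 0.1]
grip_width: -0.0001
```

```bash
python3 - <<'E'
from h import *
s=observe();f=grab_frame('wrist');cv2.imwrite('pics/w3.png',f['frame'][:,:,::-1]);print(s['position'],s['tool_rot'],s['force'],s['grip_width'])
E
```

```text
[0.47809267 0.11706049 0.04926474] [ 3.14157746e+00  8.17295867e-05 -1.11224413e-01] [0.96176596 0.25761182 0.1192915 ] -5.5948269368156355e-05
```

View pics/w3.png

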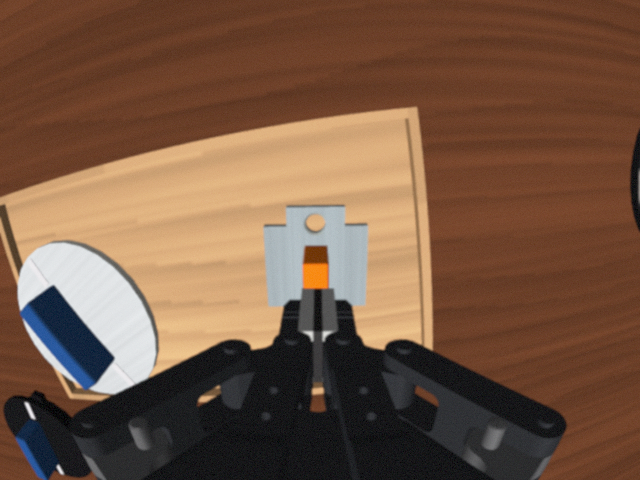

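```bash
python3 - <<'E'
from h import *
print(tips_ahead() if callable(tips_ahead) else tips_ahead)
s=observe();f=grab_frame('wrist')
im=f['frame'][:,:,::-1].copy()
yaw=np.radians(-6.3);c=np.array([.479,.1168,.014])
pts=[]
for x,y,z in [(24,0,5),(13,6,32),(13,-6,32),(-13,6,32),(-13,-6,32),(13,6,5),(13,-6,5),(33,0,5),(-33,0,5)]:
    pts.append(c+[np.cos(yaw)*x/1e3-np.sin(yaw)*y/1e3,np.sin(yaw)*x/1e3+np.cos(yaw)*y/1e3,z/1e3])
for p in proj(f,pts,s): cv2.circle(im,tuple(np.round(p).astype(int)),2,(0,0,255),-1)
Rm=R.from_euler('xyz',s['tool_rot']).as_matrix()
for q in [(.011,0,.025),(-.011,0,.025),(0,0,0),(.011,0,.0),(-.011,0,0)]:
    p=proj(f,s['position']+Rm@np.array(q),s)[0];cv2.circle(im,tuple(np.round(p).astype(int)),2,(0,255,0),-1);print(q,p)
cv2.imwrite('pics/w3o.png',cv2.resize(im[180:400,200:430],None,fx=2.6,fy=2.6))
f=grab_frame('side');cv2.imwrite('pics/s3.png',cv2.resize(f['frame'][220:380,200:400,::-1],None,fx=3.5,fy=3.5))
E
```

```text
0.025
(0.011, 0, 0.025) [317.02200318 252.36139282]
(-0.011, 0, 0.025) [317.03385202 291.55886797]
(0, 0, 0) [316.9852812  293.61072391]
(0.011, 0, 0.0) [316.9768085  271.32839212]
(-0.011, 0, 0) [316.9943941  314.66170548]
```

View pics/w3o.png

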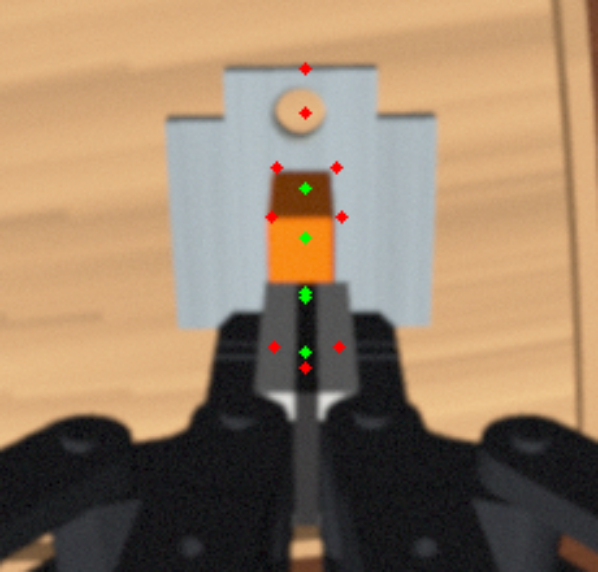

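View pics/s3.png

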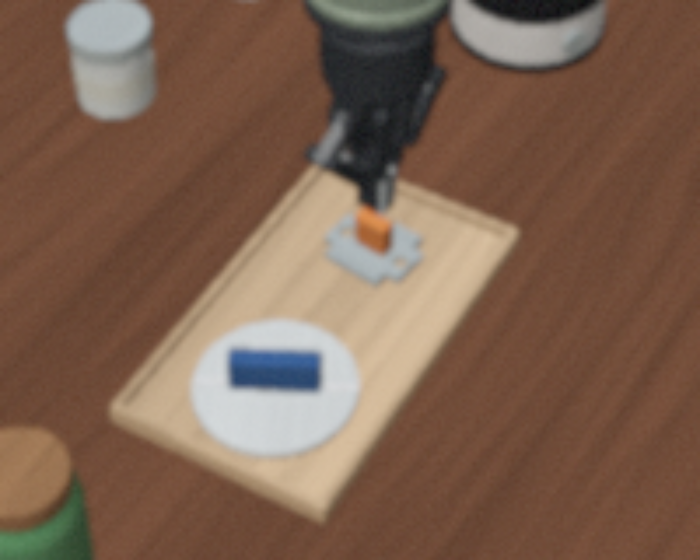

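```bash
python3 - <<'E'
from h import *
s=observe();f=grab_frame('side');im=f['frame'][:,:,::-1].copy()
Rm=R.from_euler('xyz',s['tool_rot']).as_matrix()
print(s['position'],s['clock'])
big=cv2.resize(im[180:320,240:400],None,fx=4.5,fy=4.5,interpolation=cv2.INTER_CUBIC)
yaw=np.radians(-6.3);c=np.array([.479,.1168,.014])
def dot(p,col):
    q=proj(f,p)[0];q=((q-[240,180]+.5)*4.5-.5);cv2.circle(big,tuple(np.round(q).astype(int)),3,col,-1)
for z in (.025,0,-.025,-.05): dot(s['position']+Rm@np.array([0,0,z]),(0,255,0))
for x,y,z in [(13,6,32),(13,-6,32),(-13,6,32),(-13,-6,32),(33,0,5),(-33,0,5)]:
    dot(c+[np.cos(yaw)*x/1e3-np.sin(yaw)*y/1e3,np.sin(yaw)*x/1e3+np.cos(yaw)*y/1e3,z/1e3],(0,0,255))
cv2.imwrite('pics/s4.png',big)
E
```

```text
[0.47810796 0.11709929 0.04928087] 4.1
```

View pics/s4.png

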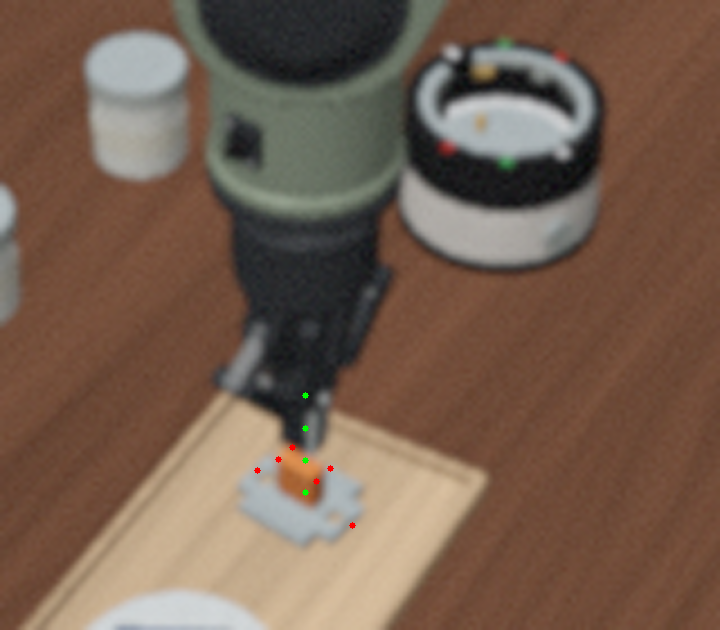

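Call:
move_arm:
  motion:
    - [[0,0,0],[0,0,0]]
    - [[0,0,0],[0,0,0]]
    - [[0,0,-3],[0,0,0]]
    - [[0,0,-6],[0,0,0]]
    - [[0,0,-6],[0,0,0]]
  jaw: 30

```text
clock: 4.78
position: [0.4779, 0.117, 0.043]
tool_rot: [3.141, 0.001, -0.111]
force: [0.2, 0.2, 0.6]
grip_width: 0.03
```

```bash
python3 - <<'E'
from h import *
s=observe();f=grab_frame('wrist');cv2.imwrite('pics/w4.png',f['frame'][:,:,::-1]);print(s['position'],s['tool_rot'],s['force'],s['grip_width'])
E
```

```text
[0.47790633 0.11702637 0.04295852] [ 3.14138855e+00  5.30302993e-04 -1.11206223e-01] [0.22818457 0.20766283 0.55104062] 0.030005689272810866
```

View pics/w4.png

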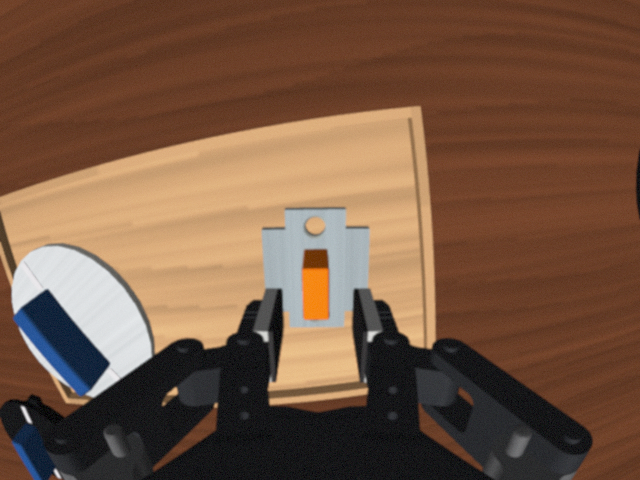

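Call:
move_arm:
  motion:
    - [[0,0,-4],[0,0,0]]
    - [[0,0,-8],[0,0,0]]
    - [[0,0,-8],[0,0,0]]

```text
clock: 5.2
position: [0.4779, 0.1171, 0.0349]
tool_rot: [3.141, 0.001, -0.111]
force: [-0.3, -0.1, 0.1]
grip_width: 0.0298
```

Call:
move_arm:
  motion:
    - [[0,0,-4],[0,0,0]]
    - [[0,0,-8],[0,0,0]]
    - [[0,0,-8],[0,0,0]]

```text
clock: 5.58
position: [0.4779, 0.117, 0.0269]
tool_rot: [3.141, 0.001, -0.111]
force: [-0.5, -0.6, 0.2]
grip_width: 0.0302
```

```bash
python3 - <<'E'
from h import *
s=observe();f=grab_frame('wrist');cv2.imwrite('pics/w5.png',f['frame'][:,:,::-1]);print(s['position'],s['tool_rot'],s['force'],s['grip_width'])
f=grab_frame('side');cv2.imwrite('pics/s5.png',cv2.resize(f['frame'][180:320,240:400,::-1],None,fx=4.5,fy=4.5,interpolation=cv2.INTER_CUBIC))
E
```

```text
[0.47791224 0.11703051 0.02694974] [ 3.14137117e+00  5.23307575e-04 -1.11143448e-01] [-0.46380813 -0.60844589  0.17382978] 0.03022440267755018
```

View pics/w5.png

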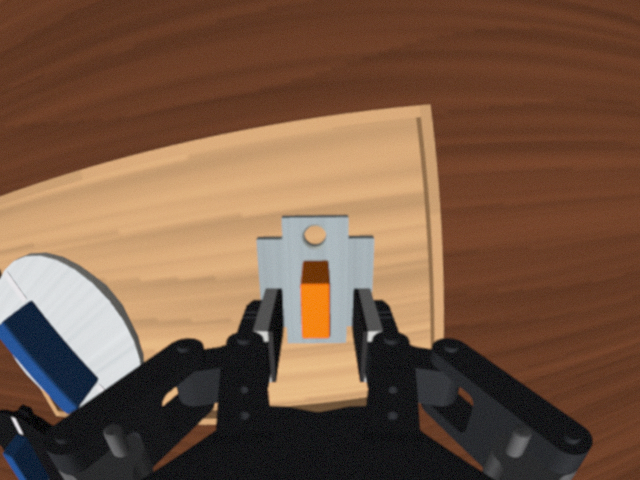

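View pics/s5.png

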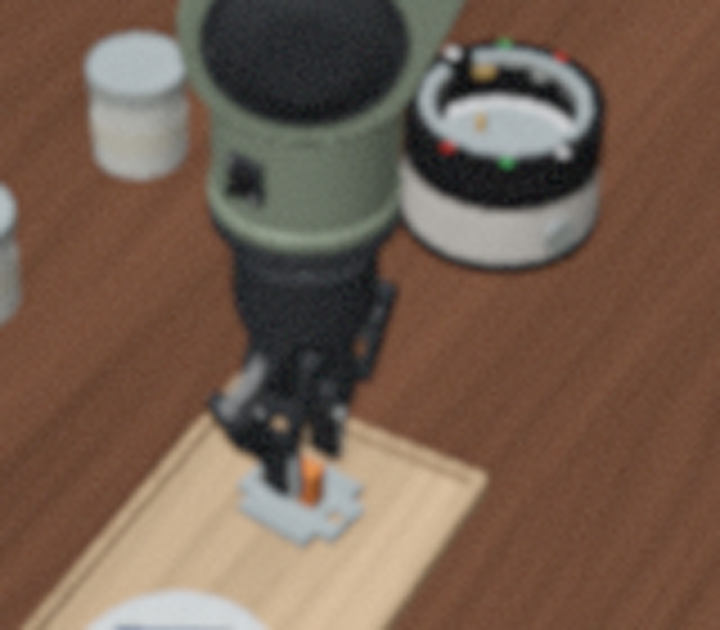

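Call:
move_arm:
  motion:
    - [[0,0,0],[0,0,0]]
    - [[0,0,0],[0,0,0]]
    - [[0,0,0],[0,0,0]]
  jaw: 0
  grip_force: 50

```text
clock: 6.05
position: [0.4782, 0.1171, 0.0276]
tool_rot: [-3.141, -0.0, -0.111]
force: [-2.0, 0.1, 5.9]
grip_width: 0.0099
```

```bash
python3 - <<'E'
from h import *
s=observe();f=grab_frame('wrist');cv2.imwrite('pics/w6.png',f['frame'][:,:,::-1]);print(s['position'],s['tool_rot'],s['force'],s['grip_width'])
f=grab_frame('side');cv2.imwrite('pics/s6.png',cv2.resize(f['frame'][180:320,240:400,::-1],None,fx=4.5,fy=4.5,interpolation=cv2.INTER_CUBIC))
E
```

```text
[0.47820702 0.11709567 0.02756896] [-3.14148742e+00 -2.72566568e-04 -1.11287870e-01] [-1.95719546  0.07090678  5.88216883] 0.009940065101325661
```

View pics/w6.png

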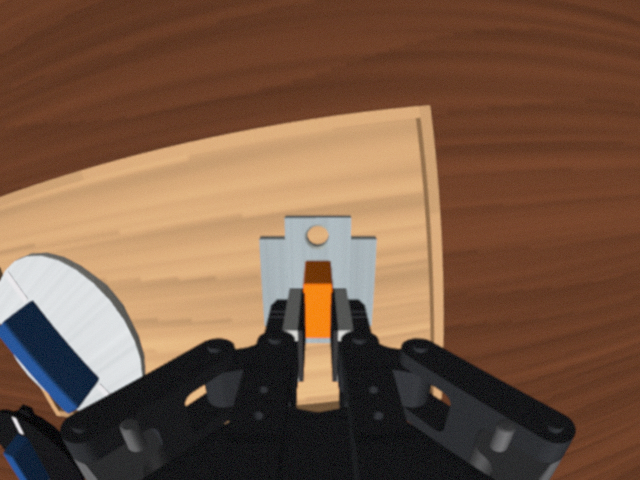

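View pics/s6.png

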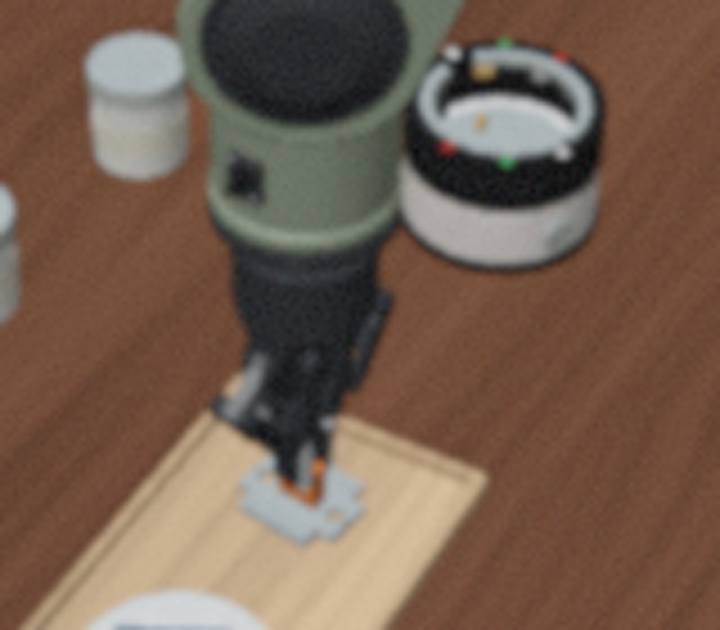

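Call:
move_arm:
  motion:
    - [[0,0,10],[0,0,0]]
    - [[0,0,40],[0,0,0]]
    - [[0,0,90],[0,0,0]]
    - [[5,-40,135],[0,0,-0.05]]
    - [[10,-95,150],[0,0,-0.12]]
    - [[16,-150,150],[0,0,-0.19]]
    - [[23,-205,150],[0,0,-0.26]]
    - [[30,-255,150],[0,0,-0.32]]
    - [[34,-280,150],[0,0,-0.34]]
    - [[34,-290,150],[0,0,-0.34]]
    - [[34,-290,150],[0,0,-0.34]]
    - [[34,-290,150],[0,0,-0.34]]

```text
clock: 7.65
position: [0.5122, -0.1714, 0.1774]
tool_rot: [-3.141, 0.0, -0.449]
force: [0.0, 0.6, -0.8]
grip_width: 0.0103
```

```bash
python3 - <<'E'
from h import *
s=observe();f=grab_frame('wrist');cv2.imwrite('pics/w7.png',f['frame'][:,:,::-1]);print(s['position'],s['tool_rot'],s['force'],s['grip_width'])
f=grab_frame('side');cv2.imwrite('pics/s7.png',f['frame'][:,:,::-1])
E
```

```text
[ 0.51217004 -0.17142998  0.17737663] [-3.14107353e+00  3.09164439e-04 -4.49169392e-01] [ 0.00897908  0.57067886 -0.7930542 ] 0.010283511735595746
```

View pics/w7.png

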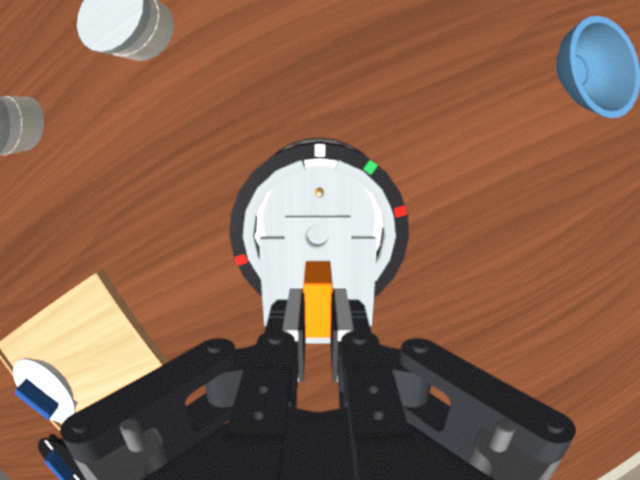

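View pics/s7.png

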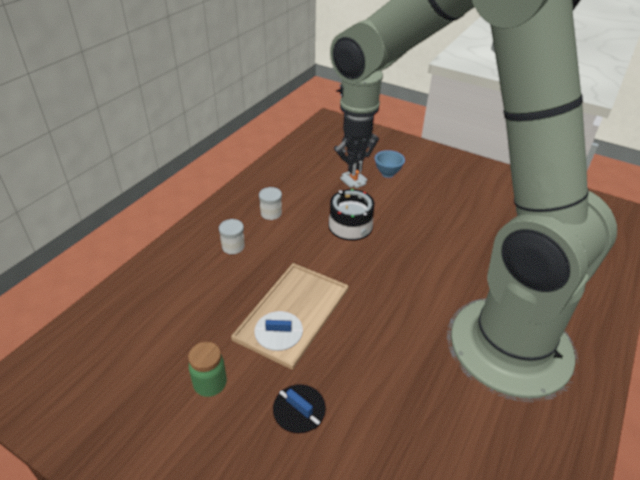

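```bash
cat > fit.py <<'E'
from h import *
from scipy.optimize import least_squares
def fitpose(f,s,loc,px,z0,x0,w=None):
    loc=np.array(loc,float)/1e3;px=np.array(px,float)
    def P(p):
        c,n=np.cos(p[2]),np.sin(p[2])
        return np.c_[p[0]+c*loc[:,0]-n*loc[:,1],p[1]+n*loc[:,0]+c*loc[:,1],z0+loc[:,2]]
    r=least_squares(lambda p:(proj(f,P(p),s)-px).ravel(),x0,x_scale=[.01,.01,.1])
    return r.x,(proj(f,P(r.x),s)-px)
def rot(a,r,z): a=np.radians(a);return (r*np.cos(a),r*np.sin(a),z)
E
python3 - <<'E'
from fit import *
s=observe();f=grab_frame('wrist');im=f['frame'][:,:,::-1]
cv2.imwrite('pics/c7.png',cv2.resize(im[130:350,220:420],None,fx=3.5,fy=3.5,interpolation=cv2.INTER_CUBIC))
hsv=cv2.cvtColor(f['frame'],cv2.COLOR_RGB2HSV)
for n,lo,hi in [('green',(50,100,80),(75,255,255)),('red',(0,170,150),(4,255,255)),('red2',(172,170,120),(179,255,255))]:
    m=cv2.inRange(hsv,lo,hi);k,l,st,ce=cv2.connectedComponentsWithStats(m)
    for i in range(1,k):
        if st[i,4]>25: print(n,st[i],ce[i].round(1))
E
```

```text
green [362 160  15  16 145] [369.3 167.3]
red [394 206  13  12 114] [399.8 211.1]
red [234 255  13  11 101] [240.2 259.6]
```

View pics/c7.png

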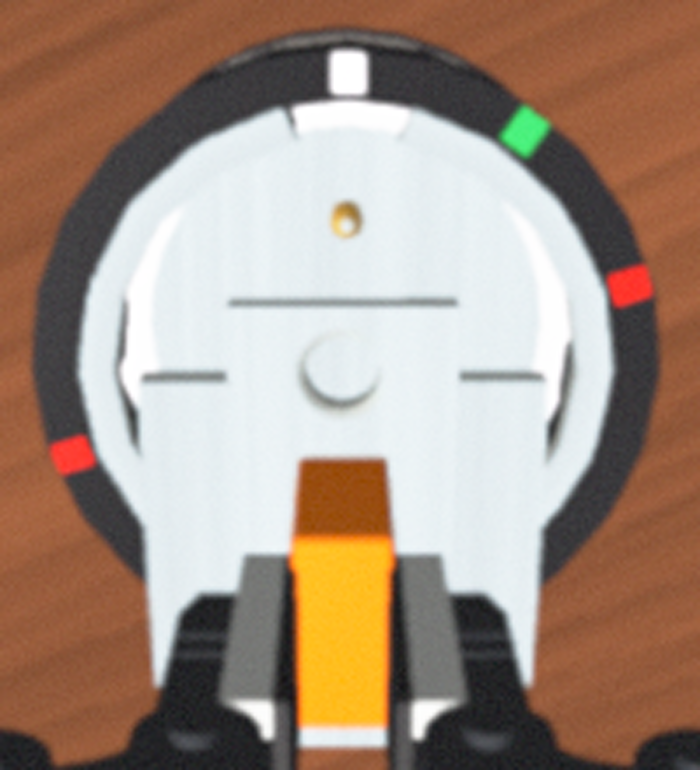

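```bash
python3 - <<'E'
from fit import *
s=observe();f=grab_frame('wrist')
Q=lambda x,y:(220+(x+.5)/3.5-.5,130+(y+.5)/3.5-.5)
loc=[rot(0,58,88),rot(-36,58,88),rot(-72,58,88),rot(108,58,88),(24,0,63)]
px=[Q(348,72),(369.3,167.3),(399.8,211.1),(240.2,259.6),Q(346,218)]
for l,p in [(loc,px),(loc[:4],px[:4])]:
    b,r=fitpose(f,s,l,p,0,[.512,-.173,-.45]);print('base',b[:2].round(4),np.degrees(b[2]).round(2),r.round(1).tolist())
loc=[(24,0,5),(33,0,5),(13,6,32),(13,-6,32),(-13,6,32),(-13,-6,32),(13,6,5),(13,-6,5)]
px=[Q(341,368),Q(343,304),Q(291,535),Q(392,535),Q(299,727),Q(389,727),Q(300,459),Q(386,459)]
for dz in (-.006,0,.006):
    b,r=fitpose(f,s,loc,px,s['position'][2]-.0136+dz,[.512,-.173,-.45]);print('plate',dz,b[:2].round(4),np.degrees(b[2]).round(2),r.round(1).tolist())
print(s['position'],s['tool_rot'])
E
```

```text
base [ 0.5121 -0.1733] -26.01 [[-0.5, -0.7], [1.3, -0.2], [-0.2, -0.6], [-0.4, -0.2], [-0.2, 1.9]]
base [ 0.5118 -0.1731] -25.94 [[-0.6, -0.2], [1.1, 0.2], [-0.3, -0.3], [-0.3, 0.3]]
plate -0.006 [ 0.5103 -0.172 ] -25.46 [[0.3, 2.8], [-0.4, 2.5], [0.2, 0.2], [0.4, 0.0], [-0.9, -1.5], [0.6, -1.6], [-0.4, -1.3], [0.1, -1.4]]
plate 0 [ 0.5127 -0.1731] -25.46 [[0.3, 1.3], [-0.4, 0.3], [-0.5, 0.4], [1.1, 0.3], [-1.4, 0.9], [1.2, 0.8], [-0.8, -1.9], [0.5, -2.1]]
plate 0.006 [ 0.515  -0.1742] -25.46 [[0.3, -0.4], [-0.4, -2.1], [-1.2, 0.7], [1.8, 0.6], [-2.0, 3.6], [1.8, 3.4], [-1.4, -2.6], [1.0, -2.8]]
[ 0.51223355 -0.17194209  0.17737383] [-3.14134721e+00  5.22281905e-05 -4.49698504e-01]
```

Call:
move_arm:
  motion:
    - [[0,0,-40],[0,0,-0.008]]
    - [[0,0,-80],[0,0,-0.008]]
    - [[0,0,-93],[0,0,-0.008]]
    - [[0,0,-93],[0,0,-0.008]]
    - [[0,0,-93],[0,0,-0.008]]

```text
clock: 8.48
position: [0.5129, -0.1731, 0.0856]
tool_rot: [-3.141, -0.002, -0.459]
force: [-0.4, 0.4, -1.1]
grip_width: 0.01
```

```bash
python3 - <<'E'
from fit import *
s=observe();f=grab_frame('wrist');im=f['frame'][:,:,::-1]
cv2.imwrite('pics/c8.png',cv2.resize(im[130:350,220:420],None,fx=3.5,fy=3.5,interpolation=cv2.INTER_CUBIC));print(s['position'],s['tool_rot'],s['force'],s['grip_width'])
E
```

```text
[ 0.51287962 -0.17311663  0.08561152] [-3.14121923e+00 -1.72963643e-03 -4.59288768e-01] [-0.43712693  0.42035954 -1.09843259] 0.010007783969859302
```

View pics/c8.png

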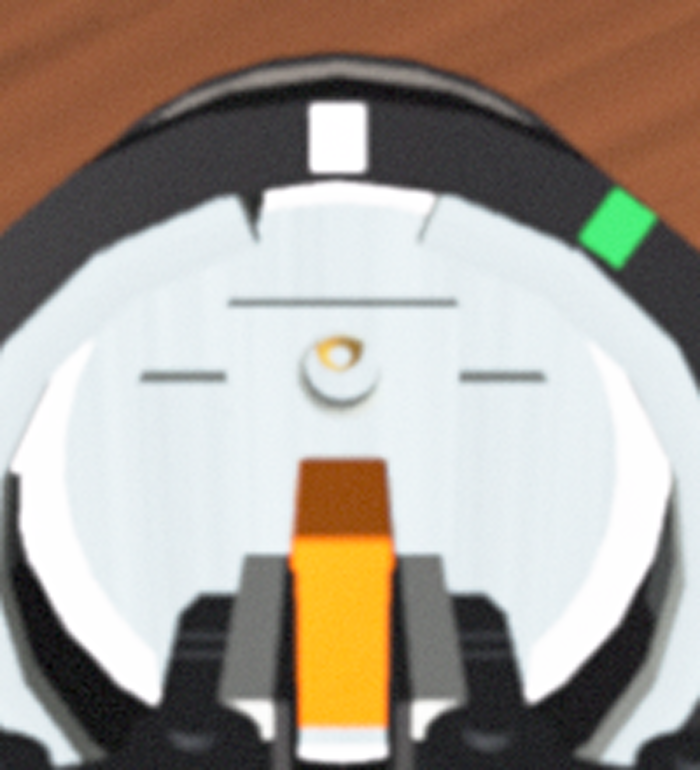

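```bash
python3 - <<'E'
from fit import *
s=observe();f=grab_frame('wrist')
Q=lambda x,y:(220+(x+.5)/3.5-.5,130+(y+.5)/3.5-.5)
b,r=fitpose(f,s,[rot(0,58,88),rot(-35,58,88),(24,0,63)],[Q(338,138),Q(618,228),Q(340,355)],0,[.512,-.173,-.45]);print('base',b[:2].round(4),np.degrees(b[2]).round(2),r.round(1).tolist())
b2=b
loc=[(24,0,5),(33,0,5),(13,6,32),(13,-6,32),(-13,6,32),(-13,-6,32),(13,6,5),(13,-6,5)]
px=[Q(341,368),Q(343,304),Q(291,535),Q(392,535),Q(299,727),Q(389,727),Q(300,459),Q(386,459)]
for dz in (-.003,0,):
    b,r=fitpose(f,s,loc,px,s['position'][2]-.0136+dz,[.512,-.173,-.45]);print('plate',dz,b[:2].round(4),np.degrees(b[2]).round(2))
    c,n=np.cos(b[2]),np.sin(b[2]);print('hole',b[:2]+24e-3*np.array([c,n]))
print('pin',at_z(f,Q(340,355),.063,s), at_z(f,Q(341,368),s['position'][2]-.0136+.005,s))
E
```

```text
base [ 0.5116 -0.1729] -26.28 [[0.1, -0.4], [0.1, -0.2], [-0.2, 0.8]]
plate -0.003 [ 0.5122 -0.1737] -26.01
hole [ 0.53371934 -0.18426811]
plate 0 [ 0.5133 -0.1743] -26.01
hole [ 0.53487486 -0.18483919]
pin [ 0.53345678 -0.1838129   0.063     ] [ 0.5354899  -0.18499392  0.07704312]
```

Call:
move_arm:
  motion:
    - [[-0.8,0.7,0],[0,0,0]]
    - [[-0.8,0.7,-6],[0,0,0]]
    - [[-0.8,0.7,-11],[0,0,0]]
    - [[-0.8,0.7,-13],[0,0,0]]
    - [[-0.8,0.7,-13],[0,0,0]]

```text
clock: 9.2
position: [0.5112, -0.1722, 0.071]
tool_rot: [3.142, 0.0, -0.459]
force: [-0.1, 0.1, -1.4]
grip_width: 0.0103
```

```bash
python3 - <<'E'
from fit import *
s=observe();f=grab_frame('wrist');im=f['frame'][:,:,::-1]
cv2.imwrite('pics/c9.png',cv2.resize(im[130:350,220:420],None,fx=3.5,fy=3.5,interpolation=cv2.INTER_CUBIC));print(s['position'],s['tool_rot'],s['force'],s['moment'],s['grip_width'])
E
```

```text
[ 0.51120431 -0.17219926  0.07103573] [ 3.14150929e+00  4.28946713e-04 -4.59243615e-01] [-0.0896137  0.0649462 -1.3821208] [ 0.05131409  0.00609931 -0.00266793] 0.01032119810819337
```

View pics/c9.png

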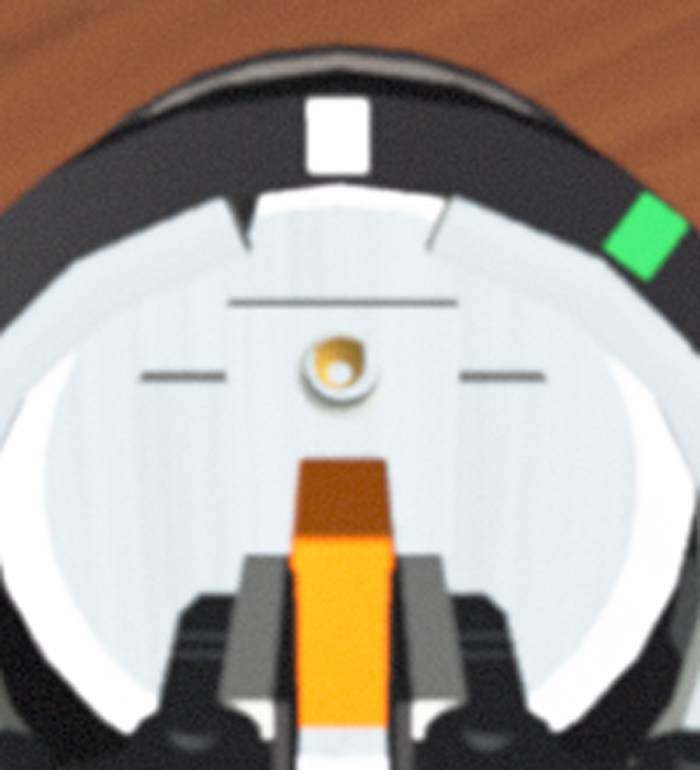

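Call:
move_arm:
  motion:
    - [[0,0,-3],[0,0,0]]
    - [[0,0,-5],[0,0,0]]
    - [[0,0,-6.5],[0,0,0]]
    - [[0,0,-7.5],[0,0,0]]
    - [[0,0,-7.5],[0,0,0]]

```text
clock: 9.88
position: [0.5113, -0.1722, 0.0637]
tool_rot: [3.142, 0.0, -0.459]
force: [0.2, 0.4, -1.4]
grip_width: 0.01
```

Call:
move_arm:
  motion:
    - [[0,0,-1],[0,0,0]]
    - [[0,0,-2],[0,0,0]]
    - [[0,0,-2],[0,0,0]]

```text
clock: 10.25
position: [0.5114, -0.1723, 0.0634]
tool_rot: [-3.141, -0.001, -0.459]
force: [-10.8, 3.3, 37.8]
grip_width: 0.0105
```

```bash
python3 - <<'E'
from fit import *
s=observe();f=grab_frame('wrist');im=f['frame'][:,:,::-1]
cv2.imwrite('pics/c10.png',cv2.resize(im[130:350,220:420],None,fx=3.5,fy=3.5,interpolation=cv2.INTER_CUBIC));print(s['position'],s['tool_rot'],s['force'],s['moment'],s['grip_width'])
E
```

```text
[ 0.51143191 -0.17225584  0.0634437 ] [-3.14146254e+00 -6.92426771e-04 -4.59450981e-01] [-10.83093886   3.31094342  37.80232535] [0.83699781 2.56447791 0.00745411] 0.010525471594683873
```

View pics/c10.png

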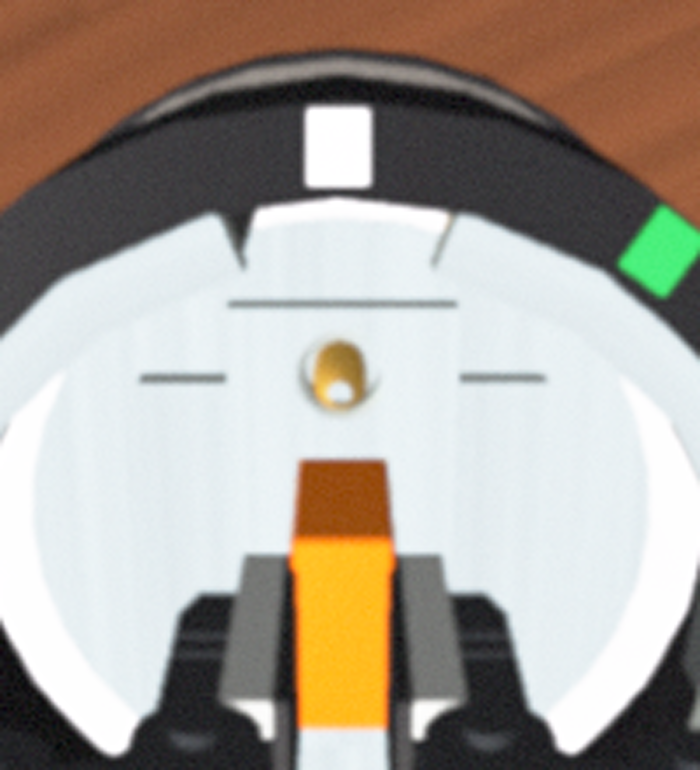

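Call:
move_arm:
  motion:
    - [[0,0,1.5],[0,0,0]]
    - [[0,0,2],[0,0,0]]
    - [[0,0,2],[0,0,0]]

```text
clock: 10.68
position: [0.5113, -0.1722, 0.0637]
tool_rot: [-3.142, 0.0, -0.459]
force: [-0.1, 0.2, -1.2]
grip_width: 0.0105
```

Call:
move_arm:
  motion:
    - [[0,0,0],[0,0,0]]
    - [[0,0,0],[0,0,0]]
    - [[0,0,0],[0,0,0]]
    - [[0,0,20],[0,0,0]]
    - [[0,0,60],[0,0,0]]
    - [[0,0,115],[0,0,0]]
    - [[0,0,115],[0,0,0]]
  jaw: 28

```text
clock: 11.55
position: [0.5131, -0.1728, 0.1825]
tool_rot: [-3.14, -0.006, -0.46]
force: [0.1, 0.4, -0.3]
grip_width: 0.0276
```

```bash
python3 - <<'E'
from fit import *
s=observe();f=grab_frame('wrist');im=f['frame'][:,:,::-1]
cv2.imwrite('pics/c11.png',cv2.resize(im[130:350,220:420],None,fx=3.5,fy=3.5,interpolation=cv2.INTER_CUBIC));print(s['position'],s['tool_rot'],s['force'],s['moment'],s['grip_width'],s['qpos'])
E
```

```text
[ 0.51312199 -0.1727602   0.18250577] [-3.14021534 -0.00607815 -0.45951049] [ 0.06154602  0.37373792 -0.2781394 ] [-0.0456478  -0.01630377  0.02546884] 0.027618262185520475 [ 0.25012269  0.43377006 -0.04648152  1.86540401  0.02654571  0.83677495
 -1.84002406]
```

View pics/c11.png

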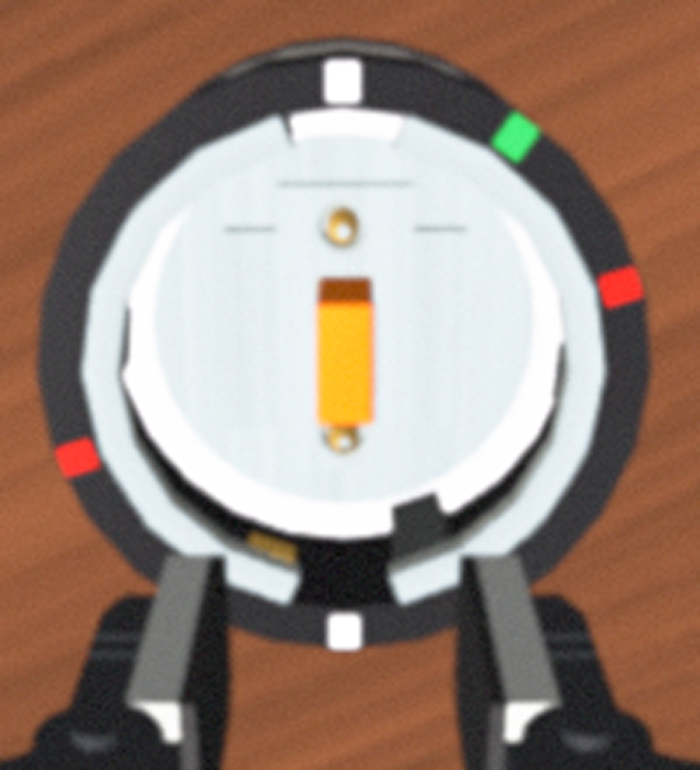

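```bash
python3 - <<'E'
from fit import *
s=observe();f=grab_frame('wrist')
Q=lambda x,y:(220+(x+.5)/3.5-.5,130+(y+.5)/3.5-.5)
loc=[rot(0,58,88),rot(180,58,88),rot(-35,58,88),rot(-72,58,88),rot(108,58,88)]
b,r=fitpose(f,s,loc,[Q(343,82),Q(345,632),Q(517,137),Q(621,287),Q(77,458)],0,[.512,-.173,-.45]);print('base',b[:2].round(4),np.degrees(b[2]).round(2),r.round(1).tolist())
print(at_z(f,Q(342,226),.063,s),at_z(f,Q(343,440),.063,s),s['position'])
E
```

```text
base [ 0.5105 -0.1727] -26.1 [[-0.2, -0.8], [-0.2, 1.1], [0.3, -0.5], [0.9, 0.1], [-0.9, 0.6]]
[ 0.53320584 -0.1836539   0.063     ] [ 0.49023267 -0.16264641  0.063     ] [ 0.51205512 -0.17245817  0.18038305]
```

Call:
move_arm:
  motion:
    - [[-2,18,0],[0,0,0.17]]
    - [[-4,36,0],[0,0,0.34]]
    - [[-6,54,0],[0,0,0.51]]
    - [[-8,72,0],[0,0,0.68]]
    - [[-10,90,0],[0,0,0.85]]
    - [[-12,108,0],[0,0,1.02]]
    - [[-14,126,0],[0,0,1.19]]
    - [[-16,144,0],[0,0,1.36]]
    - [[-18,162,0],[0,0,1.53]]
    - [[-20,180,0],[0,0,1.7]]
    - [[-22,198,0],[0,0,1.87]]
    - [[-24,216,0],[0,0,2.04]]
  jaw: 45

```text
clock: 13.15
position: [0.4865, 0.0444, 0.1776]
tool_rot: [-3.139, -0.0, 1.587]
force: [-0.3, -0.0, -0.2]
grip_width: 0.045
```

Call:
move_arm:
  motion:
    - [[-2,18,0],[0,0,0.17]]
    - [[-4,36,0],[0,0,0.34]]
    - [[-6,54,0],[0,0,0.51]]
    - [[-8,72,0],[0,0,0.68]]
    - [[-10,90,0],[0,0,0.85]]
    - [[-12,108,0],[0,0,1.02]]
    - [[-14,126,0],[0,0,1.19]]
    - [[-16,144,0],[0,0,1.36]]
    - [[-18,162,0],[0,0,1.53]]
    - [[-20,180,0],[0,0,1.7]]
    - [[-24,210,0],[0,0,1.87]]
    - [[-27,222,0],[0,0,2.04]]

```text
clock: 14.65
position: [0.4592, 0.2673, 0.1777]
tool_rot: [3.14, -0.002, -2.655]
force: [-0.6, -1.3, -1.4]
grip_width: 0.0449
```

Call:
move_arm:
  motion:
    - [[0,0,0],[0,0,0]]
    - [[0,0,0],[0,0,0]]

```text
clock: 14.9
position: [0.4602, 0.265, 0.1781]
tool_rot: [3.141, -0.001, -2.667]
force: [0.1, -0.6, -0.5]
grip_width: 0.0449
```

```bash
python3 - <<'E'
from fit import *
s=observe();f=grab_frame('wrist');im=f['frame'][:,:,::-1]
cv2.imwrite('pics/w12.png',im);print(s['position'],s['tool_rot'],s['qpos'])
E
```

```text
[0.46024363 0.26496791 0.17812545] [ 3.14147484e+00 -1.24040213e-03 -2.66688379e+00] [ 0.11223721  0.63879528 -1.07047017  1.85413965  0.64705889  1.04911968
  0.82402638]
```

View pics/w12.png

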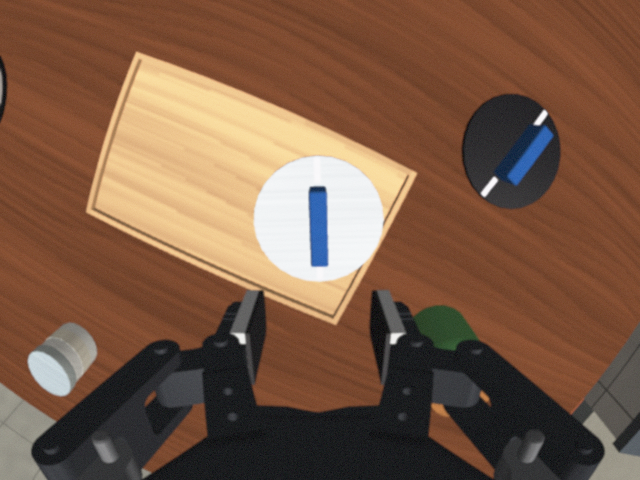

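```bash
python3 - <<'E'
from fit import *
s=observe();f=grab_frame('wrist');im=f['frame'][:,:,::-1]
cv2.imwrite('pics/c12.png',cv2.resize(im[145:295,240:400],None,fx=4.5,fy=4.5,interpolation=cv2.INTER_CUBIC))
o=[o for o in outline_of('lid','wrist')];print([(round(q['score'],2),q['pixel']) for q in o])
E
```

```text
[(0.83, [319.3, 217.4]), (0.77, [514.7, 150.8])]
```

View pics/c12.png

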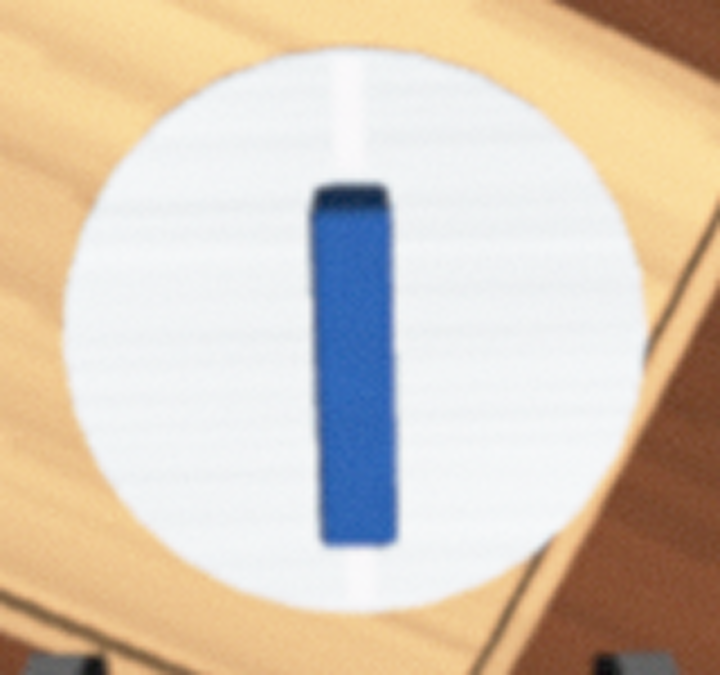

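```bash
python3 - <<'E'
from fit import *
s=observe();f=grab_frame('wrist')
Q=lambda x,y:(240+(x+.5)/4.5-.5,145+(y+.5)/4.5-.5)
# image up=tool +x ; tool yaw -152.8deg
loc=[(30,7,49),(30,-7,49),(-30,-7,49),(-30,7,49),(54,0,21),(-54,0,21)]
px=[Q(313,210),Q(390,207),Q(397,544),Q(321,544),Q(349,47),Q(362,612)]
for z in (.014,.010):
  b,r=fitpose(f,s,loc,px,z,[.461,.265,-2.66]);print('lid',b[:2].round(4),np.degrees(b[2]).round(2),r.round(1).tolist())
print(s['position'],np.degrees(s['tool_rot'][2]))
E
```

```text
lid [0.4598 0.2665] -151.4 [[-1.0, -0.8], [1.0, -0.6], [0.7, 1.1], [-0.5, 1.4], [-0.1, -0.6], [-0.1, -0.3]]
lid [0.4607 0.267 ] -151.4 [[-0.8, -0.4], [0.9, -0.1], [0.5, 0.4], [-0.4, 0.8], [-0.1, 0.3], [-0.2, -1.0]]
[0.46049828 0.26506819 0.17866629] -152.70683507215296
```

Call:
move_arm:
  motion:
    - [[0,1.5,-40],[0,0,0.022]]
    - [[0,1.5,-85],[0,0,0.022]]
    - [[0,1.5,-118],[0,0,0.022]]
    - [[0,1.5,-130],[0,0,0.022]]
    - [[0,1.5,-133],[0,0,0.022]]
    - [[0,1.5,-133],[0,0,0.022]]
  jaw: 32

```text
clock: 15.85
position: [0.4608, 0.2676, 0.0468]
tool_rot: [-3.142, 0.001, -2.641]
force: [0.6, 0.4, -0.5]
grip_width: 0.0321
```

```bash
python3 - <<'E'
from fit import *
s=observe();f=grab_frame('wrist');im=f['frame'][:,:,::-1]
cv2.imwrite('pics/c13.png',cv2.resize(im[160:400,200:440],None,fx=2.5,fy=2.5,interpolation=cv2.INTER_CUBIC));print(s['position'],s['tool_rot'],s['force'],s['grip_width'])
E
```

```text
[0.46080947 0.26756412 0.04675985] [-3.14156159e+00  1.28918909e-03 -2.64082513e+00] [ 0.57147612  0.36102642 -0.46221455] 0.0320920520901799
```

View pics/c13.png

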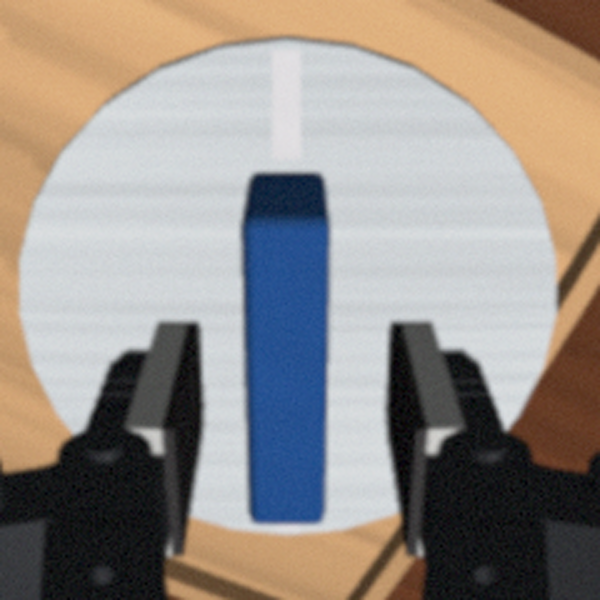

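Call:
move_arm:
  motion:
    - [[0.8,-1.4,-1.5],[0,0,0]]
    - [[0.8,-1.4,-1.5],[0,0,0]]

```text
clock: 16.15
position: [0.4614, 0.2657, 0.0446]
tool_rot: [-3.141, 0.0, -2.641]
force: [0.4, 0.3, 0.1]
grip_width: 0.0319
```

Call:
move_arm:
  motion:
    - [[0,0,0],[0,0,0]]
    - [[0,0,0],[0,0,0]]
    - [[0,0,0],[0,0,0]]
  jaw: 0
  grip_force: 80

```text
clock: 16.52
position: [0.4612, 0.2659, 0.0447]
tool_rot: [-3.141, 0.0, -2.64]
force: [-1.2, -2.6, 10.1]
grip_width: 0.0114
```

```bash
python3 - <<'E'
from fit import *
s=observe();f=grab_frame('wrist');im=f['frame'][:,:,::-1]
cv2.imwrite('pics/c14.png',cv2.resize(im[160:400,200:440],None,fx=2.5,fy=2.5,interpolation=cv2.INTER_CUBIC));print(s['position'],s['tool_rot'],s['force'],s['grip_width'])
E
```

```text
[0.46122592 0.26590615 0.04473259] [-3.14119035e+00  3.34660670e-04 -2.64043063e+00] [-1.24801757 -2.55064862 10.11910051] 0.011427816783300297
```

View pics/c14.png

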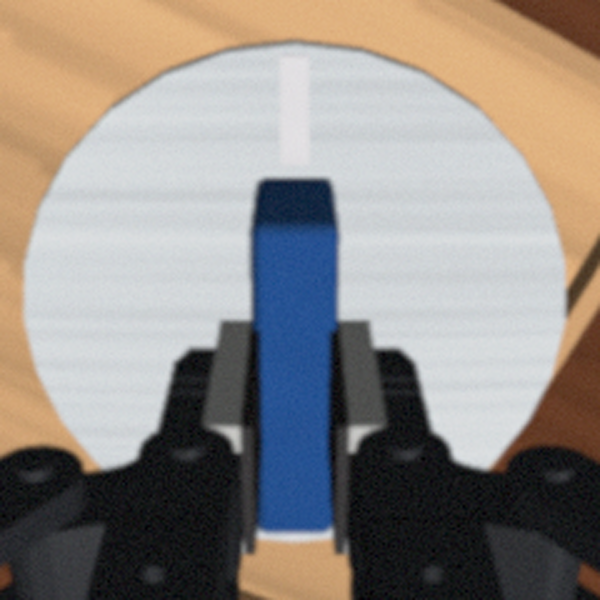

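Call:
move_arm:
  motion:
    - [[0,0,15],[0,0,0]]
    - [[0,0,60],[0,0,0]]
    - [[0,0,115],[0,0,0]]
    - [[4,-35,150],[0,0,-0.1]]
    - [[10,-85,150],[0,0,-0.22]]
    - [[16,-140,150],[0,0,-0.34]]
    - [[22,-195,150],[0,0,-0.46]]
    - [[28,-250,150],[0,0,-0.58]]
    - [[35,-305,150],[0,0,-0.7]]
    - [[42,-360,150],[0,0,-0.82]]
    - [[48,-410,150],[0,0,-0.92]]
    - [[51,-439,150],[0,0,-0.956]]

```text
clock: 18.08
position: [0.512, -0.1754, 0.1949]
tool_rot: [-3.141, 0.0, 2.683]
force: [0.8, 0.1, -1.3]
grip_width: 0.0112
```

Call:
move_arm:
  motion:
    - [[0,0,0],[0,0,0]]
    - [[0,0,0],[0,0,0]]
    - [[0,0,0],[0,0,0]]

```text
clock: 18.45
position: [0.5123, -0.1718, 0.1946]
tool_rot: [3.141, 0.0, 2.689]
force: [0.7, -0.3, -1.4]
grip_width: 0.0115
```

```bash
python3 - <<'E'
from fit import *
s=observe();f=grab_frame('wrist');im=f['frame'][:,:,::-1]
cv2.imwrite('pics/w15.png',im);print(s['position'],s['tool_rot'],s['force'],s['grip_width'],s['qpos'])
E
```

```text
[ 0.51226088 -0.17182598  0.19457002] [3.14131161e+00 1.18334291e-04 2.68913390e+00] [ 0.7280229  -0.30243479 -1.35966953] 0.011475342207182639 [ 0.83046847  0.54193432 -0.85752694  1.82179472  0.48157512  1.00045135
  0.89342566]
```

View pics/w15.png

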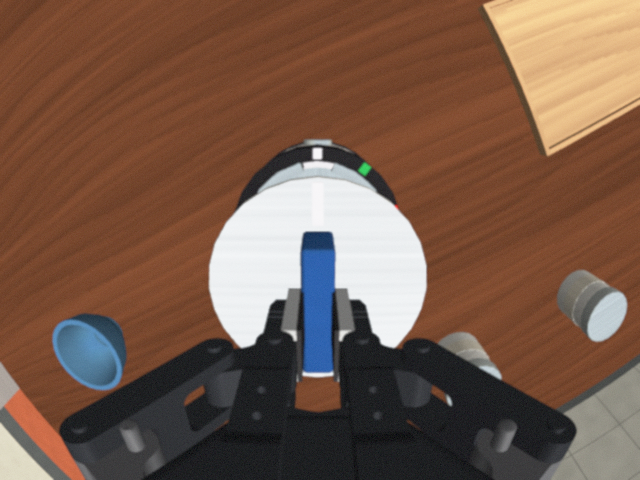

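```bash
python3 - <<'E'
from fit import *
s=observe();f=grab_frame('wrist');im=f['frame'][:,:,::-1]
cv2.imwrite('pics/c15.png',cv2.resize(im[130:390,200:440],None,fx=3,fy=3,interpolation=cv2.INTER_CUBIC)[:780])
cv2.imwrite('pics/c15.png',cv2.resize(im[130:330,200:440],None,fx=3,fy=3,interpolation=cv2.INTER_CUBIC))
hsv=cv2.cvtColor(f['frame'],cv2.COLOR_RGB2HSV)
for n,lo,hi in [('green',(50,100,80),(75,255,255)),('red',(0,170,150),(4,255,255))]:
    m=cv2.inRange(hsv,lo,hi);k,l,st,ce=cv2.connectedComponentsWithStats(m)
    for i in range(1,k):
        if st[i,4]>15: print(n,st[i],ce[i].round(1))
E
```

```text
green [358 162  14  14 128] [364.6 168.5]
```

View pics/c15.png

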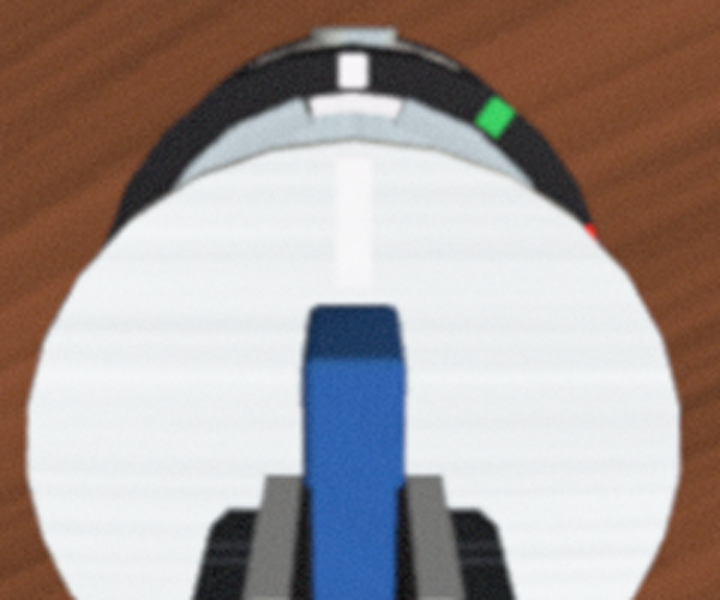

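```bash
python3 - <<'E'
from fit import *
s=observe();f=grab_frame('wrist')
Q=lambda x,y:(200+(x+.5)/3-.5,130+(y+.5)/3-.5)
b,r=fitpose(f,s,[rot(0,58,88),rot(-35,58,88)],[Q(353,71),(364.6,168.5)],0,[.512,-.173,2.69]);print('base',b[:2].round(4),np.degrees(b[2]).round(2),r.round(1).tolist())
m=f['frame'].astype(int)
for z in (s['position'][2]-.0307,s['position'][2]-.0337):
    pts=[Q(354,141),Q(27,440),Q(682,440),Q(107,250),Q(624,262),Q(48,540),Q(660,540)]
    P=np.array([at_z(f,p,z+.021,s)[:2] for p in pts])
    c=least_squares(lambda p:np.hypot(*(P-p).T)-.054,[.512,-.173]);print('lid circle',c.x.round(4),(c.fun*1e3).round(1))
    loc=[(54,0,21),(30,7,49),(30,-7,49),(30,7,21),(30,-7,21)]
    l,r=fitpose(f,s,loc,[Q(354,141),Q(304,358),Q(406,358),Q(312,307),Q(398,307)],z,[.512,-.173,2.69]);print('lid bar',l[:2].round(4),np.degrees(l[2]).round(2),r.round(1).tolist())
print(s['position'],np.degrees(s['tool_rot'][2]))
E
```

```text
base [ 0.5121 -0.1732] 154.11 [[-0.1, -0.0], [0.1, 0.0]]
lid circle [ 0.5112 -0.1722] [-0.1 -0.1 -0.5 -0.7  0.4 -0.6 -1.1]
lid bar [ 0.5116 -0.1724] 154.28 [[0.1, 0.8], [-1.3, 1.5], [1.3, 1.4], [-1.1, -2.0], [1.0, -2.1]]
lid circle [ 0.5115 -0.1724] [-0.1  0.8  0.4 -0.4  0.8  0.6  0.1]
lid bar [ 0.5124 -0.1728] 154.28 [[0.1, 1.8], [-0.9, 1.1], [0.9, 0.9], [-0.9, -2.0], [0.7, -2.1]]
[ 0.51221755 -0.17225086  0.19446188] 154.03645359327695
```

Call:
move_arm:
  motion:
    - [[0.4,-0.6,-40],[0,0,0]]
    - [[0.4,-0.6,-65],[0,0,0]]
    - [[0.4,-0.6,-70],[0,0,0]]
    - [[0.4,-0.6,-70],[0,0,0]]
    - [[0.4,-0.6,-70],[0,0,0]]

```text
clock: 19.23
position: [0.5131, -0.1738, 0.1253]
tool_rot: [3.142, 0.001, 2.687]
force: [-0.4, -0.7, -0.5]
grip_width: 0.0111
```

```bash
python3 - <<'E'
from fit import *
s=observe();f=grab_frame('wrist');im=f['frame'][:,:,::-1]
cv2.imwrite('pics/c16.png',cv2.resize(im[130:330,200:440],None,fx=3,fy=3,interpolation=cv2.INTER_CUBIC));print(s['position'],s['tool_rot'],s['force'],s['grip_width'])
f=grab_frame('side');cv2.imwrite('pics/s16.png',cv2.resize(f['frame'][140:260,290:410,::-1],None,fx=5,fy=5,interpolation=cv2.INTER_CUBIC))
E
```

```text
[ 0.51305641 -0.17382522  0.12530852] [3.14151071e+00 1.43110980e-03 2.68669875e+00] [-0.41803149 -0.66582033 -0.54692645] 0.011133484161054873
```

View pics/c16.png

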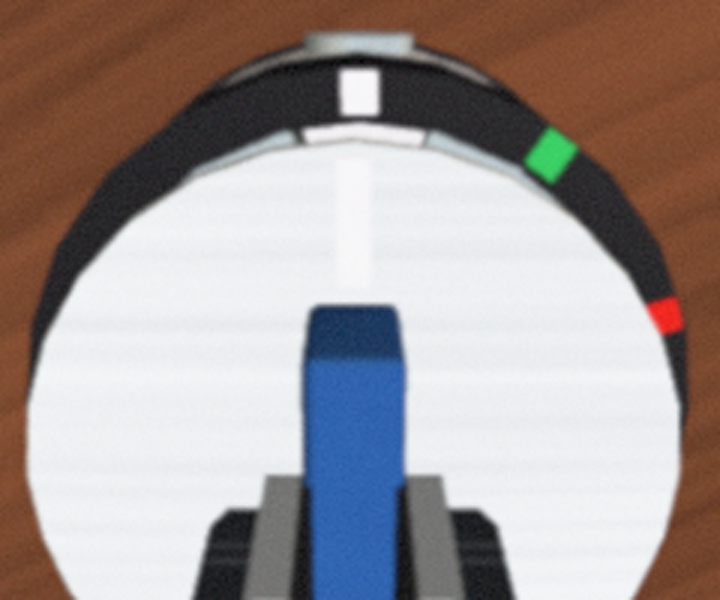

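View pics/s16.png

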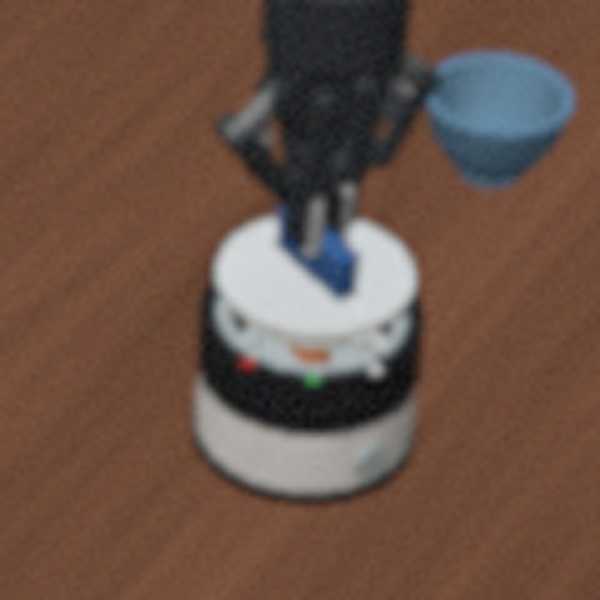

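```bash
python3 - <<'E'
from fit import *
s=observe();f=grab_frame('wrist')
Q=lambda x,y:(200+(x+.5)/3-.5,130+(y+.5)/3-.5)
b,r=fitpose(f,s,[rot(0,58,88),rot(-35,58,88)],[Q(359.5,92),Q(552,156)],0,[.512,-.173,2.69]);print('base',b[:2].round(4),np.degrees(b[2]).round(2),r.round(1).tolist())
z=s['position'][2]-.032
pts=[Q(354,141),Q(27,440),Q(682,440),Q(48,540),Q(660,540)]
P=np.array([at_z(f,p,z+.021,s)[:2] for p in pts])
c=least_squares(lambda p:np.hypot(*(P-p).T)-.054,[.512,-.173]);print('lid circle',c.x.round(4),(c.fun*1e3).round(1))
print(s['position'],np.degrees(s['tool_rot'][2]))
E
```

```text
base [ 0.5117 -0.1733] 153.58 [[0.1, 0.0], [-0.1, -0.0]]
lid circle [ 0.5119 -0.1741] [-0.2  0.   0.1 -0.3 -0.3]
[ 0.51292282 -0.17388357  0.1251006 ] 153.93128596245296
```

Call:
move_arm:
  motion:
    - [[-0.2,0.8,-4],[0,0,0]]
    - [[-0.2,0.8,-10],[0,0,0]]
    - [[-0.2,0.8,-15],[0,0,0]]
    - [[-0.2,0.8,-19],[0,0,0]]
    - [[-0.2,0.8,-19],[0,0,0]]

```text
clock: 20.0
position: [0.5122, -0.1728, 0.1049]
tool_rot: [-3.142, -0.001, 2.687]
force: [0.0, -0.6, -2.2]
grip_width: 0.0111
```

Call:
move_arm:
  motion:
    - [[0,0,-1],[0,0,0]]
    - [[0,0,-2],[0,0,0]]
    - [[0,0,-2],[0,0,0]]

```text
clock: 20.38
position: [0.5124, -0.1729, 0.1038]
tool_rot: [-3.141, 0.0, 2.687]
force: [-1.9, 1.0, 8.2]
grip_width: 0.0115
```

```bash
python3 - <<'E'
from fit import *
s=observe();f=grab_frame('wrist');im=f['frame'][:,:,::-1]
cv2.imwrite('pics/c17.png',cv2.resize(im[130:330,200:440],None,fx=3,fy=3,interpolation=cv2.INTER_CUBIC));print(s['position'],s['tool_rot'],s['force'],s['moment'],s['grip_width'])
f=grab_frame('side');cv2.imwrite('pics/s17.png',cv2.resize(f['frame'][140:260,290:410,::-1],None,fx=5,fy=5,interpolation=cv2.INTER_CUBIC))
E
```

```text
[ 0.51243896 -0.17292676  0.1037529 ] [-3.14133606e+00  4.62833849e-04  2.68674634e+00] [-1.87336498  1.02825386  8.2074871 ] [0.06526436 0.66249601 0.00339486] 0.011456954086825974
```

View pics/c17.png

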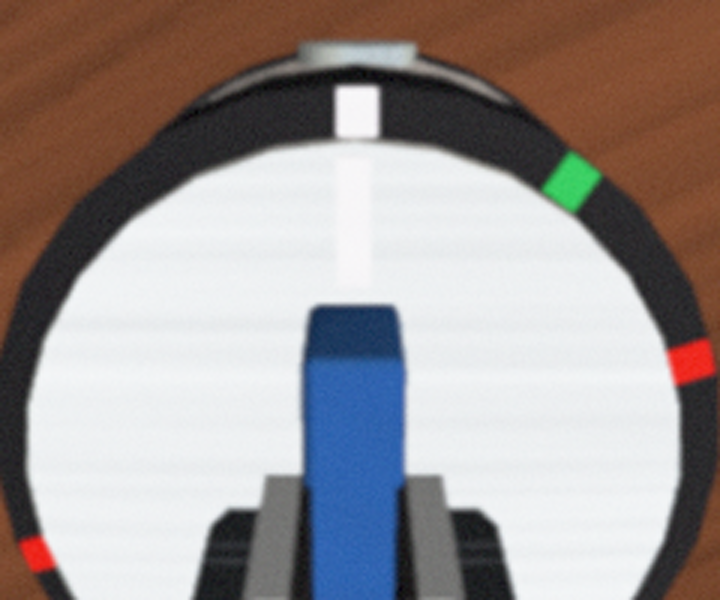

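View pics/s17.png

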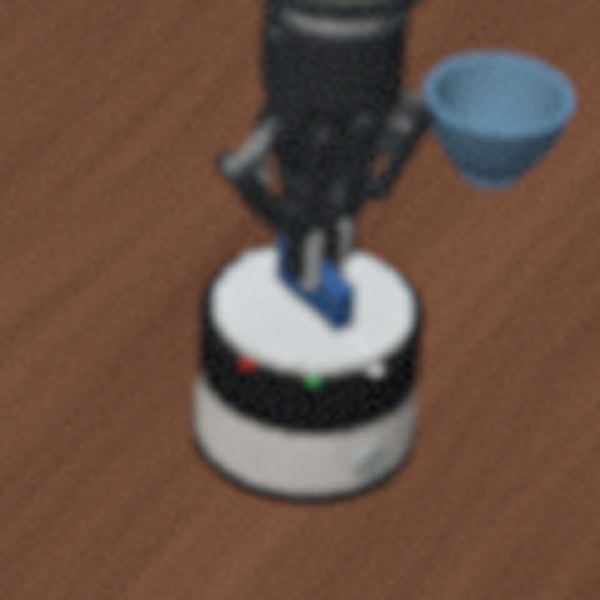

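Call:
move_arm:
  motion:
    - [[0,0,0.5],[0,0,-0.08]]
    - [[0,0,0.5],[0,0,-0.16]]
    - [[0,0,0.5],[0,0,-0.24]]
    - [[0,0,0.5],[0,0,-0.32]]
    - [[0,0,0.5],[0,0,-0.4]]
    - [[0,0,0.5],[0,0,-0.4]]

```text
clock: 21.22
position: [0.5127, -0.1726, 0.104]
tool_rot: [3.141, 0.001, 2.288]
force: [2.5, 2.0, -0.0]
grip_width: 0.0113
```

```bash
python3 - <<'E'
from fit import *
s=observe();f=grab_frame('wrist');im=f['frame'][:,:,::-1]
cv2.imwrite('pics/c18.png',cv2.resize(im[130:330,200:440],None,fx=3,fy=3,interpolation=cv2.INTER_CUBIC));print(s['position'],s['tool_rot'],s['force'],s['moment'],s['grip_width'],s['qpos'])
E
```

```text
[ 0.51272567 -0.17262588  0.10403193] [3.14098801e+00 5.66801840e-04 2.28760512e+00] [ 2.50244059  1.95984258 -0.03627472] [ 0.49355795 -0.45391428  0.16446363] 0.011254799909445235 [ 0.69912535  0.62995714 -0.67342035  1.89779461  0.53719937  0.8006814
  0.45052066]
```

View pics/c18.png

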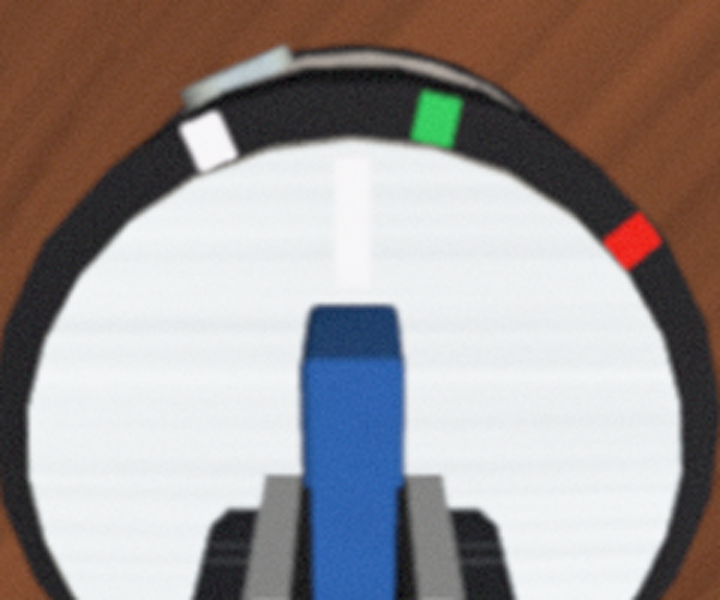

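Twisting well (moment +0.16 N·m, 23°). Another 12.5° to the green mark.

Call:
move_arm:
  motion:
    - [[0,0,0],[0,0,-0.07]]
    - [[0,0,0],[0,0,-0.14]]
    - [[0,0,0],[0,0,-0.2]]
    - [[0,0,0],[0,0,-0.22]]
    - [[0,0,0],[0,0,-0.22]]
    - [[0,0,0],[0,0,-0.22]]
    - [[0,0,0],[0,0,-0.22]]

```text
clock: 22.15
position: [0.5128, -0.1726, 0.104]
tool_rot: [3.141, 0.0, 2.069]
force: [3.6, 4.5, 1.9]
grip_width: 0.0115
```

```bash
python3 - <<'E'
from fit import *
s=observe();f=grab_frame('wrist');im=f['frame'][:,:,::-1]
cv2.imwrite('pics/c19.png',cv2.resize(im[130:330,200:440],None,fx=3,fy=3,interpolation=cv2.INTER_CUBIC));print(s['position'],s['tool_rot'],s['force'],s['moment'],s['grip_width'],np.abs(s['qd']).max())
f=grab_frame('top');cv2.imwrite('pics/t19.png',f['frame'][:,:,::-1])
E
```

```text
[ 0.51280596 -0.17261241  0.10400493] [3.14059816e+00 1.52623299e-04 2.06900287e+00] [3.55278115 4.48716838 1.85718364] [ 0.92614583 -0.90922257  0.18046579] 0.011471620556992176 0.0021281298416805034
```

View pics/c19.png

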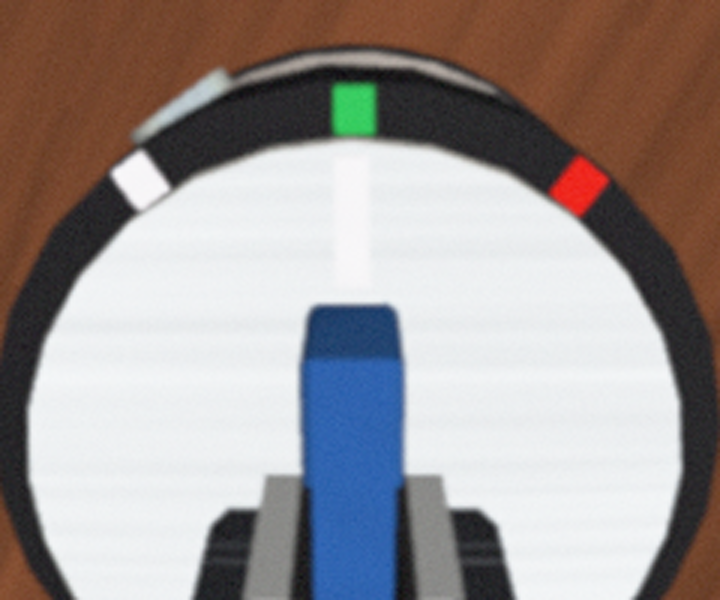

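View pics/t19.png

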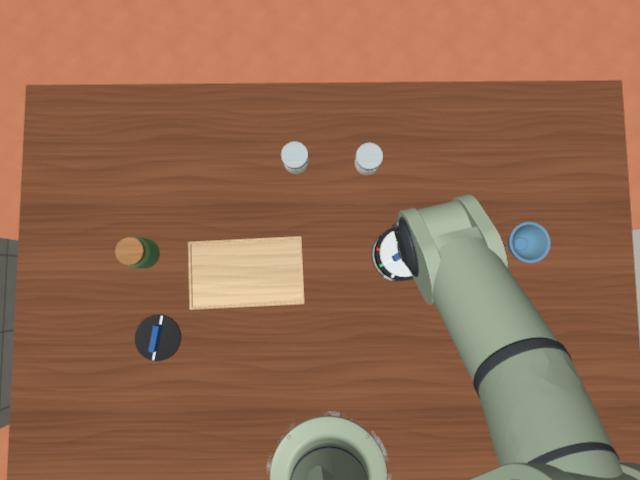

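The lid stripe points at the green mark, the lid is at rest, and the tins, mortar and jar are unmoved. I'm handing in.

```bash
python3 - <<'E'
from workcell import *
print(job_done());s=observe();print(s['clock'],s['tool_rot'],s['grip_width'],s['moment'])
E
```

```text
the job is handed in; nothing more can be done
None
the job is handed in; nothing more can be done
```

The job is handed in at about 22 s of the 58 s limit, with the plate flush over the pins and the lid held at the green pulse marks. The simulator gave no verdict, so this rests on my own checks.

- **Plate:** it went over both pins and met the floor at the expected height. After I released it, the wrist picture showed both pins through its holes.
- **Lid:** it dropped through the white slots and seated at tool height 0.104 m, against about 0.1037 m expected. I then twisted it clockwise by 0.62 rad, about 35.4°. In the last picture its stripe lined up with the green mark.
- **Last readings:** return torque was about 0.18 N·m, the joints were practically still, and the grip (set to 80 N) was closed on the bar. The lock marks were never approached.
- **Other items:** in the top view the tins, mortar, jar and black look-alike stood where they started.

**What disagreed:**
- **First grasp:** my first close on the plate missed, passing above its bar. The fingertips sit at about the TCP level, not 25 mm ahead as stated, so I went about 22 mm lower.
- **Jaw opening:** it read about 2 mm less than the width of each bar.
- **Final side load:** the last readings also showed about 6 N of sideways force and 1.3 N·m of tilting moment on the tool. The lid still looked level and centred.

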